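# Level the clip rack with the wedge, then press the strip panels into its spring-clip slots

### The job

The clip rack on the lab bench sags at its free edge. Before loading anything, push the black wedge under that edge until the deck sits level on it, and leave the wedge there; then press every grey strip panel on the bench, rib up, fully home in a spring-clip slot of its own length, so that both end clips close over it. If anything gets knocked out of place meanwhile, put it right, and do not disturb the tube rack, the bottle or the blue tip box.

Things in the scene. Friction and masses are not known exactly. Their poses are not given: they have to be found in the camera images.
- rack: fixed grey hinge bracket of the clip rack. Origin on the bench below the deck; y points from the deck's free, sagging edge to the hinge line (at y = +145, z = 38 mm), x along that edge. The aluminium deck is 200 (x) x 274 (y) x 12 mm, top 44 mm high when level; four slots lie along x, side by side in y at 66 mm pitch: from the free edge long, short, short, long.
- deck_body (a joint): tilt of the deck about its hinge, rad: 0 = level, -0.06 = free edge resting low on its two stub feet (as at the start), positive = free edge too high (stop at 0.02). The deck weighs 0.8 kg and falls freely when not held up.
- low_edge (a point): middle of the underside of the steel foot bar (12 mm round, 130 mm long along the rack's x) under the deck's free edge, 6 mm in from that edge. 26 mm above the bench when level, about 9 mm when sagging. Stub feet 14 mm thick stand 90 mm to either side; the wedge goes in between them, nose first, along the rack's +y.
- wedge: black plastic wedge, 135 x 44 mm, 250 g, on the bench. Origin on its underside; x points to the thin nose at x = +70 mm (4 mm high). A straight ramp rises to 26 mm at x = -5; a flat land 26 mm high runs from -5 to -35; behind it a grip block, x -65 to -35, 24 mm wide (y), rises to 60 mm. With the foot bar anywhere on the land the deck is level.
- wedge_land (a point): centre of the top of the wedge's flat land, at x = -20 mm, 26 mm above the wedge's underside.
- slot_long1 (a point): slot for a 130 mm panel: centre of its floor on the deck's top; x along the slot, y across it toward the hinge, z up. A seated panel has its origin here. A sprung clip at each end (x = +/-65 mm): nose overhanging the panel's end by 2.5 mm, 14 mm above the floor, flaring outward from there to 28 mm as a lead-in; 10 to 15 N in all presses a panel past. White side ribs 12 mm high at y = +/-29 mm.
- slot_long2 (a point): slot for a 130 mm panel: centre of its floor on the deck's top; x along the slot, y across it toward the hinge, z up. A seated panel has its origin here. A sprung clip at each end (x = +/-65 mm): nose overhanging the panel's end by 2.5 mm, 14 mm above the floor, flaring outward from there to 28 mm as a lead-in; 10 to 15 N in all presses a panel past. White side ribs 12 mm high at y = +/-29 mm.
- slot_short1 (a point): slot for a 92 mm panel: centre of its floor on the deck's top; x along the slot, y across it toward the hinge, z up. A seated panel has its origin here. A sprung clip at each end (x = +/-46 mm): nose overhanging the panel's end by 2.5 mm, 14 mm above the floor, flaring outward from there to 28 mm as a lead-in; 10 to 15 N in all presses a panel past. White side ribs 12 mm high at y = +/-29 mm.
- slot_short2 (a point): slot for a 92 mm panel: centre of its floor on the deck's top; x along the slot, y across it toward the hinge, z up. A seated panel has its origin here. A sprung clip at each end (x = +/-46 mm): nose overhanging the panel's end by 2.5 mm, 14 mm above the floor, flaring outward from there to 28 mm as a lead-in; 10 to 15 N in all presses a panel past. White side ribs 12 mm high at y = +/-29 mm.
- panel_long1: grey plastic panel, plate 130 long x 52 wide x 10 mm thick with two glass strips in its top; on its middle stands a grip rib 60 long (along the panel) x 14 thick, from 10 to 44 mm above the underside. Origin: centre of the underside; x along its length, z up on the rib side. Same after a half turn. About 140 g. Lies on the bench rib up; may be absent.
- panel_long2: grey plastic panel, plate 130 long x 52 wide x 10 mm thick with two glass strips in its top; on its middle stands a grip rib 60 long (along the panel) x 14 thick, from 10 to 44 mm above the underside. Origin: centre of the underside; x along its length, z up on the rib side. Same after a half turn. About 140 g. Lies on the bench rib up; may be absent.
- panel_short1: grey plastic panel, plate 92 long x 52 wide x 10 mm thick with two glass strips in its top; on its middle stands a grip rib 60 long (along the panel) x 14 thick, from 10 to 44 mm above the underside. Origin: centre of the underside; x along its length, z up on the rib side. Same after a half turn. About 110 g. Lies on the bench rib up; may be absent.
- panel_short2: grey plastic panel, plate 92 long x 52 wide x 10 mm thick with two glass strips in its top; on its middle stands a grip rib 60 long (along the panel) x 14 thick, from 10 to 44 mm above the underside. Origin: centre of the underside; x along its length, z up on the rib side. Same after a half turn. About 110 g. Lies on the bench rib up; may be absent.
- tube_rack: bystander: red rack of capped tubes, 70 x 200 x 63 mm; origin under its centre
- reagent_bottle: bystander: amber bottle, 70 mm across, 150 mm high; origin under its centre
- tip_box: bystander: blue open tip box, 90 x 120 x 60 mm; origin under its centre
Not all that is in view belongs to the job. What is shaped like the panel_short2 but red is not meant.

How it is judged:
By the outcome, as a careful person would: the job done as asked, in the order asked, and still so for the second after the job is handed in, with the robot touching nothing.
Of panel_long1, panel_long2, panel_short1, panel_short2 only 3 to 4 are there at a start; the rules pass over those that are not, and their reading is None.
At some moment in a run one of wedge, panel_long1, panel_long2, panel_short1, panel_short2 may be knocked a few centimetres aside while the robot is not near it.
Once in a run the grip may slacken for a moment while it holds something.
It also fails if it takes over 210 s, if anything falls off the work surface, if the arm or the gripper's body presses on something with over 40 N, if the wrist force passes 120 N, or if a joint passes its speed limit or range.

### The arm

A 6-joint arm with a two-finger parallel gripper is mounted at the origin on the work surface. World frame = base frame: x ahead of the robot, y to its left, z up, the work surface at z = 0. Lengths are in m, angles in rad, forces in N, time in s.
With the tool pointing down it reaches from about 0.375 to 0.9 m from the base axis. Payload 3.1 kg.
Tool frame: the origin (TCP) lies between the finger pads; the fingertips stand 25 mm ahead of it and the grasp point (between the pads) lies 6 mm ahead of it; x points along the fingers, y is the direction in which the jaws open and shut, and the axes are right-handed (so a half turn about x gives the same grasp; the last joint's range is limited). The gripper opens to 85 mm and grips with 20 to 120 N. Pads are 22 mm wide; open, the fingers measure 114 mm over their backs; the gripper's body (76 mm by 85 mm) begins 54 mm behind the grasp point. The pads swing forward as they close: fully open they stand 13 mm farther back than shut.
Start: joints at [0.985, 0.527, 1.433, -0, 1.181, -0.178], TCP at [0.248, 0.574, 0.256] pointing down, gripper open.
Joint ranges: [-3.08, 3.08], [-0.75, 2.2], [0.22, 2.44], [-1.43, 4.57], [0, 2.65], [-2.85, 2.85]. Speed limits (rad/s): [2.79, 2.79, 3.14, 3.14, 3.14, 3.14].

### API

Orientations are given as a unit quaternion [x, y, z, w].
In Python, from station import manip, viewer, workorder gives the robot as it stands.
- The arm moves only by the shell command python3 -m crank 'ROWS' [FORCE]. ROWS is JSON, one flat list of numbers, 5 for each row, row after row: the opening, from 0 (shut) to 1 (fully open), then the shift along the world's x, y, z in mm, then the turn about the world's z in rad. A call has 1 to 10 rows; each row is the pose to reach, as a shift and turn from the pose commanded when the call began; what a row does not reach only later rows make up. A row lasts 1/8 s, in which the tool goes at most 62.5 mm and 10.7 degrees, less where a joint would pass 70% of its speed; a pose out of reach is approached as far as the arm can. A call with a gripper value outside its range is refused whole. The fingers move at their own pace and stop on an object; FORCE is the grip in N (left out, the last holds). Time passes only in rows, so rows that repeat a pose let the fingers close. It gives the time, the measured TCP pose, the force and the opening at its end, in the units of the state.
- manip.sense(): the state, without advancing time (a new reading comes with each control period).
- viewer.snapshot(name): name is "side" or "top"; returns a dict with "img" (480x640x3 uint8, red, green, blue), "range_z" (480x640 float32, m along the optical axis (not along the pixel's ray), 0 where there is no reading), "fx", "fy", "cx", "cy" (pixels), "k1" (the pictures are not rectified: a ray, as slopes to the right and down, at radius r is drawn at 1 + k1 r^2 times it, then the intrinsics apply), "origin" and "attitude" of the camera in the world. Camera axes: x right, y down, z forward; pixel columns grow to the right and rows downward; lengths in m; the calibration is good to about 2 mm. A picture is of the moment at which its call begins.
- workorder.sign_off(): hands the job in, once; it reports no verdict.
The state is a dict: "t": time; "q": joint angles; "qd": joint speeds; "tau": joint torques, N m; "tcp_pos": TCP position; "tool_rot": TCP orientation; "force": force on the tool from outside, world axes, zero at the start; "ft_torque": the same for the moment, N m; "finger_gap": opening from 0.0 (shut) to 1.0 (fully open).
Only numpy, scipy, OpenCV 4.12 (cv2) and the standard library are available. Lean on these libraries where they do the work, as an engineer would, in place of code of your own. Each camera call takes 0.05 s, during which the arm holds its last target.

## Working session

There is one attempt and no reset: what is moved stays moved. The work goes in short steps, Python scripts to look and compute and a shell command to move; the robot and the scene stay as the last step left them, time stands still between calls to the robot, and variables do not carry over. Pictures are saved under pics/ and viewed, and the job is handed in when it is done.

```bash
ls; mkdir -p pics; cat > h.py <<'E'
import numpy as np, cv2, json
from scipy.spatial.transform import Rotation as R
from station import manip, viewer, workorder
def snap(n):
    s=viewer.snapshot(n)
    np.savez('/tmp/%s.npz'%n,**{k:np.array(v) for k,v in s.items()})
    return s
def load(n): return dict(np.load('/tmp/%s.npz'%n))
def rot(a):
    a=np.array(a,float)
    return a if a.shape==(3,3) else R.from_quat(a).as_matrix()
def cloud(s):
    fx,fy,cx,cy,k1=[float(s[k]) for k in('fx','fy','cx','cy','k1')]
    K=np.array([[fx,0,cx],[0,fy,cy],[0,0,1.]])
    v,u=np.mgrid[0:480,0:640]
    p=cv2.undistortPoints(np.stack([u.ravel(),v.ravel()],1).astype(float).reshape(-1,1,2),K,np.array([k1,0,0,0.])).reshape(480,640,2)
    z=np.array(s['range_z'])
    P=np.dstack([p[...,0]*z,p[...,1]*z,z])@rot(s['attitude']).T+np.array(s['origin'])
    P[z<=0]=np.nan
    return P
def proj(s,X):
    fx,fy,cx,cy,k1=[float(s[k]) for k in('fx','fy','cx','cy','k1')]
    A=rot(s['attitude']);t=-A.T@np.array(s['origin'])
    K=np.array([[fx,0,cx],[0,fy,cy],[0,0,1.]])
    return cv2.projectPoints(np.array(X,float).reshape(-1,1,3),cv2.Rodrigues(A.T)[0],t,K,np.array([k1,0,0,0.]))[0].reshape(-1,2)
E
python3 - <<'E'
from h import *
for n in('top','side'):
    s=snap(n); cv2.imwrite('pics/%s0.png'%n,s['img'][...,::-1]); print(n,s['origin'],s['attitude'],s['fx'],s['k1'])
print(manip.sense())
E
```

```text
pics
top [ 0.34483247 -0.0662361   1.09868621] [-0.65966743  0.74269371 -0.08358023  0.07911565] 442.80056087467545 -0.06276175445524067
side [-0.08500622 -0.82107147  0.85745837] [ 0.84856447 -0.30785223  0.15482516 -0.40149037] 521.4593565049115 -0.14702776719864386
{'t': 0.1, 'q': array([ 9.84486111e-01,  5.28394986e-01,  1.43377881e+00,  2.14423436e-06,
        1.18138767e+00, -1.78485489e-01]), 'qd': array([ 0.00108511, -0.00133661, -0.00385396, -0.00038599,  0.00055323,
        0.00138346]), 'tau': array([ 1.16219494e-04, -4.43298805e+01, -1.78585249e+01, -2.19674389e-04,
        3.84365005e-03, -1.97748437e-05]), 'tcp_pos': array([0.24751357, 0.57325386, 0.25541656]), 'tool_rot': array([ 0.14254534,  0.69271681, -0.14383642,  0.69219603]), 'force': array([-0.06428179, -0.78696665, -0.11369631]), 'ft_torque': array([-0.03594204, -0.04748596,  0.06102761]), 'finger_gap': 1.003063544858103}
```

View pics/top0.png

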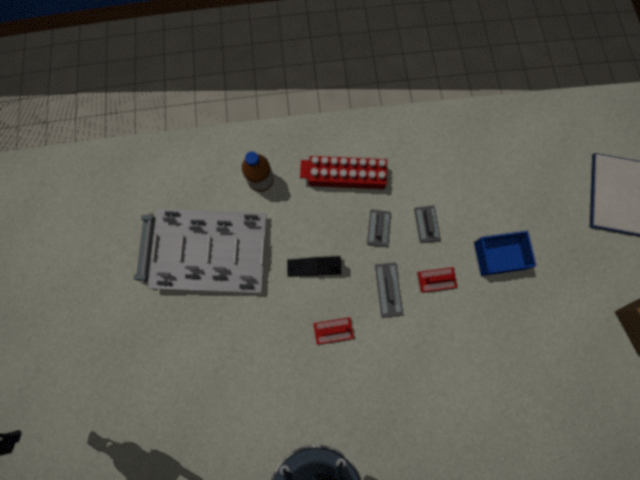

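View pics/side0.png

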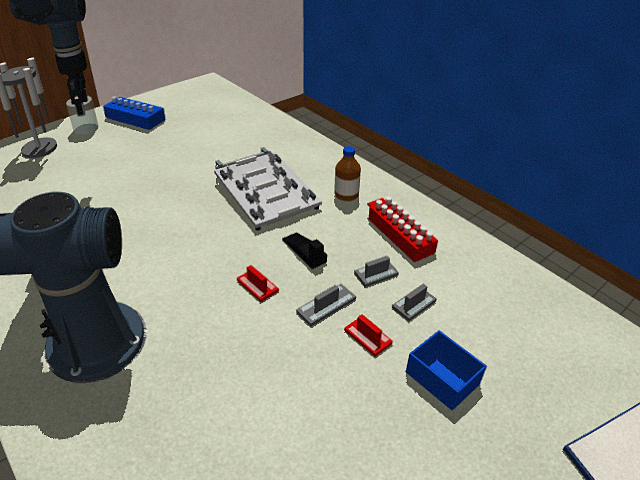

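The pictures show three grey panels. In the top view they are a long one at (388,290) and short ones at (379,228) and (428,224). Two red look-alikes, at (333,330) and (437,279), are not meant. The black wedge is at (315,266), its grip block on the right and its nose pointing towards the rack at (205,250). Next I measure these and make an enlarged crop.

```bash
cat >> h.py <<'E'
def rect(mask,P):
    q=P[mask][:,:2].astype(np.float32)
    (c,wh,a)=cv2.minAreaRect(q*1000)
    return np.round(c,1),np.round(wh,1),round(a,1)
E
python3 - <<'E'
from h import *
s=load('top');P=cloud(s);im=s['img'].astype(int)
h=P[...,2]
bench=(abs(h)<.02)
print('bench z',np.nanmedian(h[300:330,100:250]),np.nanstd(h[300:330,100:250]))
mask=(h>0.004)&(h<.3)&(P[...,0]>.2)
n,l,st,_=cv2.connectedComponentsWithStats(mask.astype(np.uint8),connectivity=4)
for i in range(1,n):
    if st[i,4]<80: continue
    m=l==i
    print(st[i].tolist(),'maxz',np.round(np.nanpercentile(h[m],[5,50,98]),3),im[m].mean(0).round(),*rect(m,P))
crop=np.vstack([s['img'][190:360,260:470]])
cv2.imwrite('pics/crop0.png',cv2.resize(crop,None,fx=3.5,fy=3.5,interpolation=cv2.INTER_CUBIC)[...,::-1])
E
```

```text
bench z 0.0008354280800156877 0.0020510840517644403
[241, 151, 33, 41, 980] maxz [0.02  0.101 0.152] [42. 35. 35.] [790.3  58.9] [112.5  69.4] 4.1
[589, 153, 51, 83, 3696] maxz [0.011 0.015 0.02 ] [112. 108. 104.] [ 624.  -868.6] [137.4 213.6] 74.0
[300, 155, 88, 35, 2527] maxz [0.017 0.046 0.066] [90. 43. 40.] [ 766.3 -160.1] [222.9  88.6] 79.8
[415, 206, 25, 36, 687] maxz [0.007 0.012 0.047] [67. 68. 67.] [ 601.6 -356.4] [90.  54.1] 0.6
[133, 208, 135, 86, 9839] maxz [0.027 0.037 0.059] [99. 97. 97.] [603.7 222.9] [327.5 214.4] 81.6
[366, 208, 25, 40, 750] maxz [0.007 0.012 0.047] [72. 74. 72.] [ 608.4 -231.1] [ 55.3 101.2] 74.4
[472, 230, 65, 46, 1965] maxz [0.005 0.018 0.062] [15. 34. 72.] [ 504.6 -526.2] [103.9 128.1] 0.9
[286, 255, 56, 22, 1016] maxz [0.007 0.024 0.063] [21. 21. 21.] [526.7 -54.6] [136.6  47.6] 84.2
[375, 261, 28, 57, 1152] maxz [0.008 0.011 0.047] [74. 75. 75.] [ 449.1 -233.1] [ 57.  136.2] 88.7
[417, 266, 41, 27, 807] maxz [0.007 0.012 0.047] [96. 48. 45.] [ 457.9 -354.9] [56.4 95.1] 1.4
[615, 298, 25, 58, 776] maxz [0.007 0.034 0.087] [39. 31. 20.] [ 285.6 -811.2] [ 66.7 141.8] 75.0
[313, 316, 41, 30, 851] maxz [0.008 0.012 0.046] [102.  50.  48.] [364.4 -84.6] [54.5 92.7] 3.3
[0, 430, 23, 24, 197] maxz [0.252 0.286 0.3  ] [25. 25. 23.] [224.3 613.4] [ 35.3 227.5] 1.0
```

View pics/crop0.png

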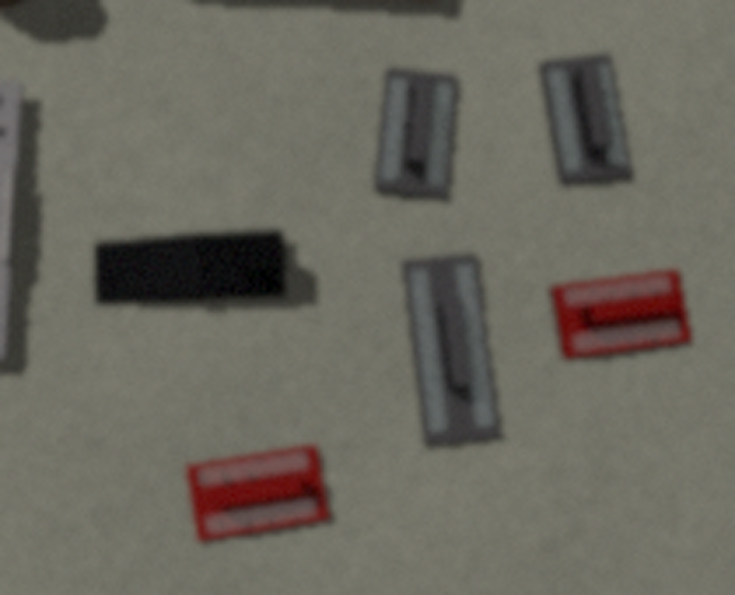

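```bash
cat >> h.py <<'E'
from scipy.optimize import minimize
def box(x,y,x0,x1,y0,y1): return (x>=x0)&(x<=x1)&(y>=y0)&(y<=y1)
def Hpanel(L):
    def f(x,y):
        H=np.zeros_like(x); H[box(x,y,-L/2,L/2,-26,26)]=10; H[box(x,y,-30,30,-7,7)]=44; return H
    return f
def Hwedge(x,y):
    H=np.zeros_like(x); m=box(x,y,-65,70,-22,22)
    H[m]=np.clip(26-(x[m]+5)*22/75,4,26); H[box(x,y,-65,-35,-12,12)]=60; return H
def Hdeck(t):
    def f(x,y):
        H=np.zeros_like(x); m=box(x,y,-100,100,-137,137); H[m]=44+(145-y[m])*np.tan(t)
        return H
    return f
def fit(P,H,p0,rad,lo=-8,cap=8,extra=None,z0=0.):
    """p0: x,y mm, yaw rad"""
    Q=P.reshape(-1,3)*1000; Q=Q[np.isfinite(Q).all(1)]
    Q=Q[(np.hypot(Q[:,0]-p0[0],Q[:,1]-p0[1])<rad)&(Q[:,2]>-15)&(Q[:,2]<75)]
    def cost(p):
        c,s=np.cos(p[2]),np.sin(p[2]); d=Q[:,:2]-p[:2]
        x=c*d[:,0]+s*d[:,1]; y=-s*d[:,0]+c*d[:,1]
        return np.mean(np.minimum(abs(Q[:,2]-z0-H(x,y)),cap))
    best=None
    for da in (-.15,-.05,.05,.15):
      for k in range(2):
        q=(best.x if (k and best is not None) else np.array(p0)+[0,0,da])
        r=minimize(cost,q,method='Nelder-Mead',options=dict(initial_simplex=np.array([q,q+[6,0,0],q+[0,6,0],q+[0,0,.1]]),xatol=.02,fatol=1e-4))
        if best is None or r.fun<best.fun: best=r
    return np.round(best.x,3),round(best.fun,3),len(Q)
E
cat > fitall.py <<'E'
from h import *
import sys
G={'long':(Hpanel(130),[449,-233,.05],95),'shA':(Hpanel(92),[608,-231,0],75),'shB':(Hpanel(92),[602,-356,0],75),'wedge':(Hwedge,[527,-55,1.6],95),
'deck':(Hdeck(-.06),[604,210,-.1],185)}
if __name__=='__main__':
  for n in('top','side'):
    s=load(n);P=cloud(s)
    for k,(H,p,r) in G.items(): print(n,k,*fit(P,H,p,r))
E
python3 fitall.py
```

```text
top long [ 4.48455e+02 -2.32682e+02 -1.90000e-02] 2.13 4624
top shA [ 6.06719e+02 -2.31085e+02 -2.37000e-01] 2.01 2605
top shB [ 6.02551e+02 -3.55767e+02  3.00000e-03] 2.102 2566
top wedge [526.84  -57.493   1.489] 1.905 4442
top deck [ 5.93918e+02  1.99567e+02 -1.40000e-01] 2.729 16082
side long [ 4.47279e+02 -2.29604e+02 -2.00000e-02] 2.156 4090
side shA [ 6.05345e+02 -2.28498e+02 -2.27000e-01] 2.407 2157
side shB [ 6.00738e+02 -3.53342e+02 -1.20000e-02] 2.353 2536
side wedge [524.537 -60.777   1.502] 2.647 2953
side deck [ 5.95129e+02  2.17162e+02 -1.42000e-01] 3.454 7929
```

```bash
cat > ov.py <<'E'
from h import *
import sys
def overlay(n,rack,t,out,box_,f):
    s=load(n);im=s['img'][...,::-1]
    x0,x1,y0,y1=box_
    big=cv2.resize(im[y0:y1,x0:x1],None,fx=f,fy=f,interpolation=cv2.INTER_CUBIC)
    c,sn=np.cos(rack[2]),np.sin(rack[2])
    def W(p):
        x,y,z=p; yy=145-(145-y)*np.cos(t)-0; zz=z+(145-y)*np.sin(t)
        return np.array([rack[0]+c*x-sn*yy,rack[1]+sn*x+c*yy,zz])/1000
    def ln(a,b,col):
        q=(proj(s,[W(a),W(b)])-[x0,y0]+.5)*f
        cv2.line(big,tuple(int(v) for v in q[0]),tuple(int(v) for v in q[1]),col,1)
    R4=[(-100,-137),(100,-137),(100,137),(-100,137)]
    for i in range(4): ln((*R4[i],44),(*R4[(i+1)%4],44),(0,0,255))
    for yc,L in((-99,130),(-33,92),(33,92),(99,130)):
        for e in(-1,1): 
            ln((e*L/2,yc-8,58),(e*L/2,yc+8,58),(0,255,0))
            ln((-L/2,yc+e*29,56),(L/2,yc+e*29,56),(255,255,0))
    cv2.imwrite(out,big)
if __name__=='__main__':
    overlay('top',[594,200,-.14],-.06,'pics/ov1.png',(130,290,195,305),5)
    overlay('side',[594,200,-.14],-.06,'pics/ov2.png',(205,335,140,240),6)
E
python3 ov.py
```

```text
(no output)
```

View pics/ov1.png

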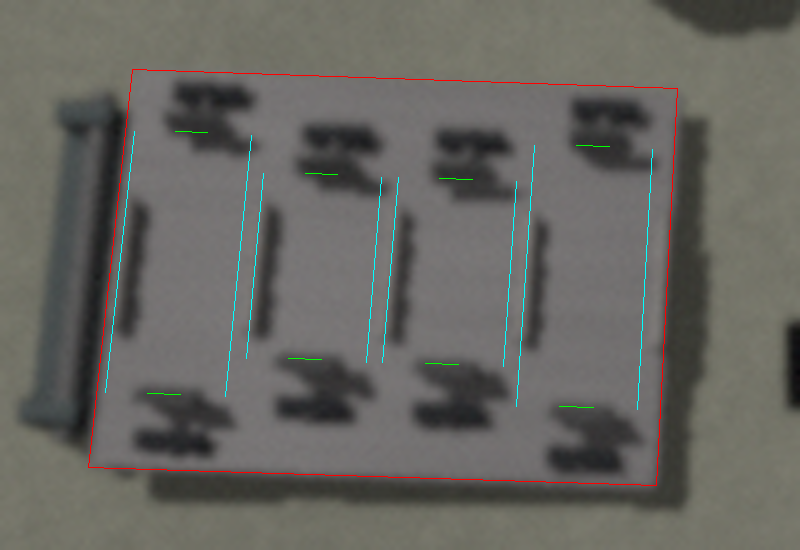

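View pics/ov2.png

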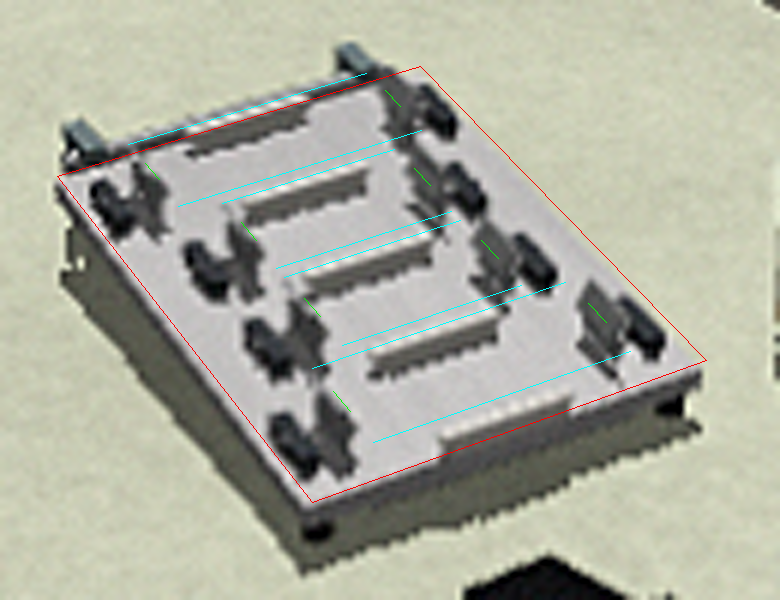

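```bash
python3 - <<'E'
from h import *
rack=[594,200,-.14];t=-.06
for n in('top','side'):
    P=cloud(load(n)).reshape(-1,3)*1000;P=P[np.isfinite(P).all(1)]
    c,s=np.cos(rack[2]),np.sin(rack[2]);d=P[:,:2]-rack[:2]
    x=c*d[:,0]+s*d[:,1];y=-s*d[:,0]+c*d[:,1];dz=P[:,2]-44-(145-y)*np.tan(t)
    m=(abs(x)<110)&(abs(y)<150)
    im=np.zeros((300,220));cnt=np.zeros((300,220))
    inn=m&(abs(x)<95)&(abs(y)<130)
    print(n,'median dz',np.median(dz[inn&(dz<6)]))
    # plane fit
    k=inn&(abs(dz)<5);A=np.c_[x[k],y[k],np.ones(k.sum())];print(np.linalg.lstsq(A,dz[k],rcond=None)[0])
    for yc in(-99,-33,33,99):
        for sg in(-1,1):
            k=m&(abs(y-yc)<25)&(x*sg>30)&(dz>14)&(dz<34)
            if k.sum():print(yc,sg,k.sum(),'x',np.percentile(x[k],[5,25,50,75,95]).round(0),'y',np.percentile(y[k],[5,50,95]).round(0),'z',np.percentile(dz[k],[50,95]).round())
    k=m&(abs(x)<45)&(dz>5)&(dz<20);hh,e=np.histogram(y[k],bins=np.arange(-150,151,4));print('ribs',[(int(e[i]),int(hh[i])) for i in range(len(hh)) if hh[i]>4])
    hx,e=np.histogram(x[(abs(y)<120)&(abs(dz)<6)&(abs(x)<130)],bins=np.arange(-120,121,4));print(list(zip(e[:8].astype(int),hx[:8])),list(zip(e[-9:].astype(int),hx[-9:])))
    hy,e=np.histogram(y[(abs(x)<60)&(abs(dz)<8)&(y<-110)],bins=np.arange(-160,-109,4));print(list(zip(e.astype(int),hy)))
E
```

```text
top median dz 0.5874622876507498
[6.38181941e-04 4.58692558e-04 5.60434437e-01]
-99 -1 46 x [-84. -72. -69. -66. -65.] y [-116. -103.  -89.] z [24. 30.]
-99 1 62 x [63. 65. 67. 69. 71.] y [-117. -102.  -91.] z [22. 30.]
-33 -1 43 x [-53. -52. -50. -47. -46.] y [-51. -36. -23.] z [25. 29.]
-33 1 68 x [44. 46. 48. 50. 53.] y [-51. -37. -24.] z [23. 30.]
33 -1 41 x [-64. -52. -50. -47. -45.] y [15. 27. 42.] z [25. 29.]
33 1 62 x [44. 47. 49. 51. 54.] y [15. 27. 42.] z [24. 31.]
99 -1 54 x [-84. -71. -69. -65. -63.] y [ 81.  96. 111.] z [24. 29.]
99 1 66 x [62. 64. 66. 69. 72.] y [ 80.  95. 109.] z [22. 29.]
ribs [(-142, 17), (-138, 50), (-134, 24), (-78, 5), (-74, 50), (-70, 42), (-10, 17), (-6, 56), (-2, 28), (54, 12), (58, 59), (62, 29), (122, 25), (126, 52), (130, 19)]
[(np.int64(-120), np.int64(0)), (np.int64(-116), np.int64(0)), (np.int64(-112), np.int64(0)), (np.int64(-108), np.int64(0)), (np.int64(-104), np.int64(23)), (np.int64(-100), np.int64(172)), (np.int64(-96), np.int64(166)), (np.int64(-92), np.int64(121))] [(np.int64(88), np.int64(103)), (np.int64(92), np.int64(108)), (np
[... 1585 characters left out ...]
 np.int64(81)), (np.int64(-92), np.int64(62))] [(np.int64(88), np.int64(43)), (np.int64(92), np.int64(49)), (np.int64(96), np.int64(49)), (np.int64(100), np.int64(16)), (np.int64(104), np.int64(0)), (np.int64(108), np.int64(0)), (np.int64(112), np.int64(0)), (np.int64(116), np.int64(0)), (np.int64(120), np.int64(0))]
[(np.int64(-160), np.int64(0)), (np.int64(-156), np.int64(0)), (np.int64(-152), np.int64(0)), (np.int64(-148), np.int64(0)), (np.int64(-144), np.int64(22)), (np.int64(-140), np.int64(106)), (np.int64(-136), np.int64(29)), (np.int64(-132), np.int64(27)), (np.int64(-128), np.int64(14)), (np.int64(-124), np.int64(30)), (np.int64(-120), np.int64(35)), (np.int64(-116), np.int64(50))]
```

```bash
cat >> h.py <<'E'
def st():
    s=manip.sense(); M=rot(s['tool_rot'])
    ya=np.arctan2(M[1,1],M[0,1])
    print('t',round(s['t'],2),'tcp',(s['tcp_pos']*1000).round(1),'jaw',round(ya,4),'tilt',M[:,0].round(3),'F',np.round(s['force'],1),'T',np.round(s['ft_torque'],2),'gap',round(s['finger_gap'],3),'q6',round(s['q'][5],2))
    return s,ya
E
python3 -c "
from h import *
s,ya=st()
p=s['tcp_pos']*1000
b=np.array([526.8,-57.5])-50*np.array([np.cos(1.489),np.sin(1.489)])
print('block',b,'shift',b-p[:2],'turn',1.489-np.pi/2-ya, 1.489+np.pi/2-ya)"
```

```text
t 0.1 tcp [247.5 573.3 255.4] jaw 1.163 tilt [-0.001 -0.002 -1.   ] F [-0.1 -0.8 -0.1] T [-0.04 -0.05  0.06] gap 1.003 q6 -0.18
block [ 522.71474272 -107.33282726] shift [ 275.20116946 -680.5866841 ] turn -1.2447674513039044 1.8968252022858885
```

```bash
python3 -m crank '[0.6,275,-680,-20,-1.245, 0.6,275,-680,-20,-1.245, 0.6,275,-680,-20,-1.245, 0.6,275,-680,-20,-1.245, 0.6,275,-680,-20,-1.245, 0.6,275,-680,-20,-1.245, 0.6,275,-680,-20,-1.245, 0.6,275,-680,-20,-1.245, 0.6,275,-680,-20,-1.245, 0.6,275,-680,-20,-1.245]' 40; python3 -c "
from h import *
st()"
```

```text
t: 1.35
tcp_pos: [0.4824, -0.0074, 0.2391]
tool_rot: [0.52, 0.479, -0.52, 0.479]
force: [1.2, 1.8, -0.1]
finger_gap: 0.596
t 1.35 tcp [482.4  -7.4 239.1] jaw -0.0825 tilt [-0.  0. -1.] F [ 1.2  1.8 -0.1] T [-0.03  0.05 -0.02] gap 0.596 q6 -0.17
```

```bash
python3 -m crank '[0.6,41,-100,0,0, 0.6,41,-100,0,0, 0.6,41,-100,-40,0, 0.6,41,-100,-100,0, 0.6,41,-100,-110,0, 0.6,41,-100,-110,0]'; python3 - <<'E'
from h import *
st()
for n in('top','side'):
    s=snap(n); cv2.imwrite('pics/%s1.png'%n,s['img'][...,::-1])
    print(n,fit(cloud(s),Hwedge,[527,-55,1.5],95))
E
```

```text
t: 2.1
tcp_pos: [0.5231, -0.1053, 0.1293]
tool_rot: [-0.52, -0.479, 0.52, -0.479]
force: [0.5, -0.3, 0.3]
finger_gap: 0.599
t 2.1 tcp [ 523.1 -105.3  129.3] jaw -0.0818 tilt [-0.001  0.    -1.   ] F [ 0.5 -0.3  0.3] T [-0.02  0.01 -0.03] gap 0.599 q6 -0.33
top (array([527.  , -55.  ,   1.35]), np.float64(1.931), 22)
side (array([523.488, -61.937,   1.487]), np.float64(2.688), 2910)
```

View pics/side1.png

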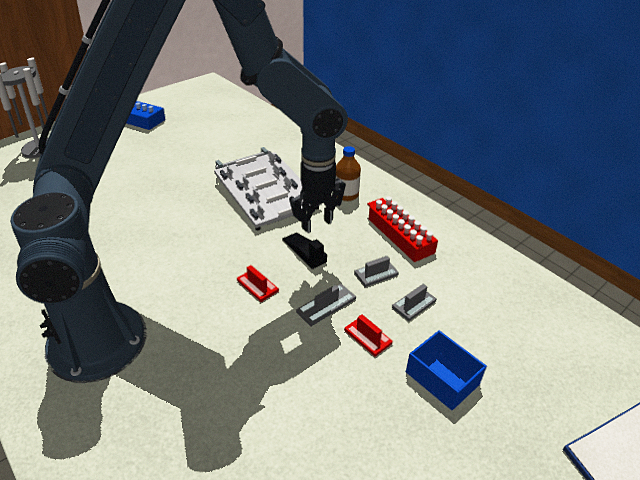

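```bash
python3 -m crank '[0.6,0,-2,-40,0, 0.6,0,-2,-75,0, 0.6,0,-2,-75,0, 0,0,-2,-75,0, 0,0,-2,-75,0, 0,0,-2,-75,0, 0,0,-2,-75,0]' 50; python3 - <<'E'
from h import *
st()
s=snap('side'); cv2.imwrite('pics/side2.png',cv2.resize(s['img'][150:330,200:440],None,fx=3,fy=3)[...,::-1])
E
```

```text
t: 3.08
tcp_pos: [0.5239, -0.1078, 0.0565]
tool_rot: [0.52, 0.478, -0.52, 0.48]
force: [-1.4, 0.8, 6.1]
finger_gap: 0.272
t 3.08 tcp [ 523.9 -107.8   56.5] jaw -0.0815 tilt [ 0.003 -0.001 -1.   ] F [-1.4  0.8  6.1] T [0.03 0.32 0.04] gap 0.272 q6 -0.33
```

View pics/side2.png

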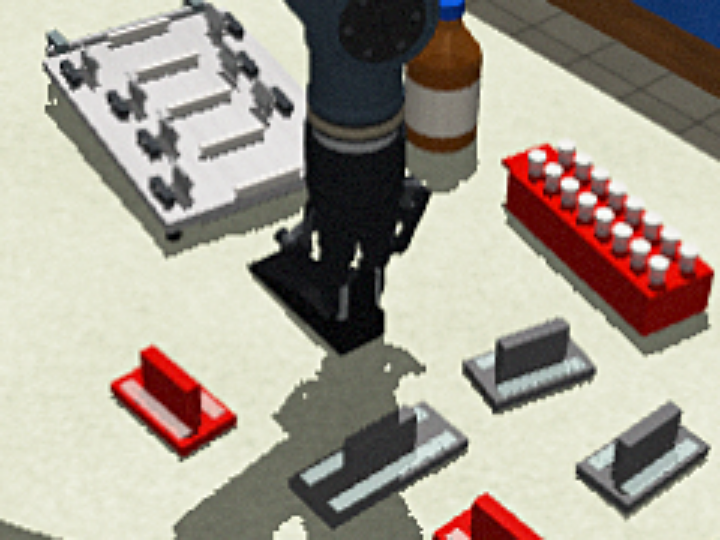

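```bash
python3 -m crank '[0,0,0,4,0, 0,15,12,4,-0.03, 0,30,24,4,-0.0585, 0,30,24,4,-0.0585, 0,30,24,2,-0.0585, 0,30,24,2,-0.0585]'; python3 - <<'E'
from h import *
st()
s=snap('side'); cv2.imwrite('pics/side3.png',cv2.resize(s['img'][150:330,200:440],None,fx=3,fy=3)[...,::-1])
s=snap('top'); cv2.imwrite('pics/top3.png',cv2.resize(s['img'][190:330,130:380],None,fx=3,fy=3)[...,::-1])
E
```

```text
t: 3.88
tcp_pos: [0.5526, -0.0836, 0.0566]
tool_rot: [0.534, 0.464, -0.534, 0.463]
force: [-0.7, 2.3, 0.5]
finger_gap: 0.272
t 3.88 tcp [552.6 -83.6  56.6] jaw -0.141 tilt [-0.  0. -1.] F [-0.7  2.3  0.5] T [ 0.15 -0.04  0.  ] gap 0.272 q6 -0.21
```

View pics/side3.png

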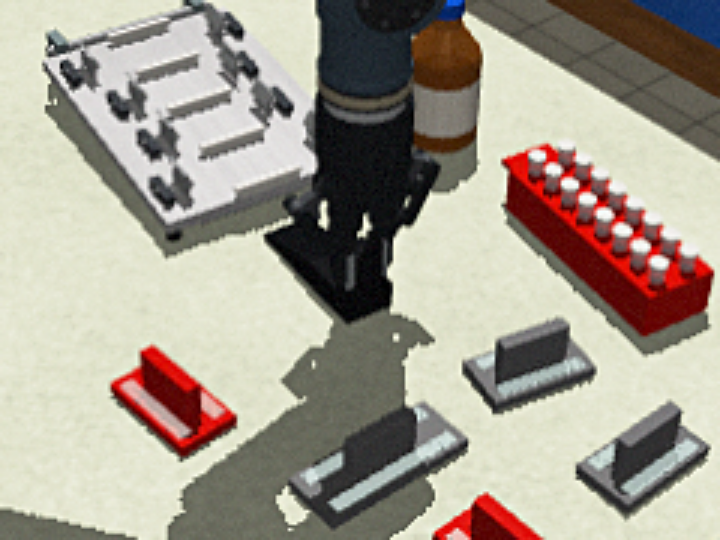

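View pics/top3.png

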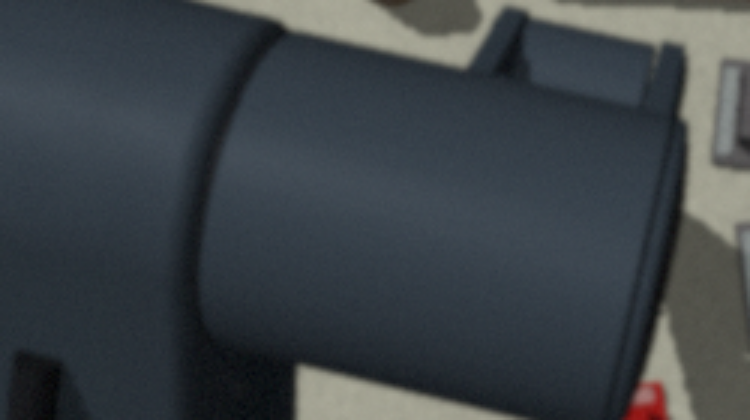

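```bash
python3 -m crank '[0,3,20,-2,0, 0,6,40,-2,0, 0,8.4,60,-2,0, 0,10.4,75,-2,0, 0,12.5,90,-2,0, 0,14.6,105,-2,0, 0,16.8,120,-2,0, 0,16.8,120,-2,0]' 60; python3 - <<'E'
from h import *
st()
s=snap('side'); cv2.imwrite('pics/side4.png',cv2.resize(s['img'][130:300,190:400],None,fx=3.5,fy=3.5)[...,::-1])
P=cloud(s)
for x,y in((0,-110),):pass
E
```

```text
t: 4.97
tcp_pos: [0.5725, 0.0339, 0.0566]
tool_rot: [0.534, 0.462, -0.533, 0.467]
force: [0.4, -8.3, 11.6]
finger_gap: 0.272
t 4.97 tcp [572.5  33.9  56.6] jaw -0.1386 tilt [ 0.006 -0.004 -1.   ] F [ 0.4 -8.3 11.6] T [-1.05  0.29  0.1 ] gap 0.272 q6 0.01
```

View pics/side4.png

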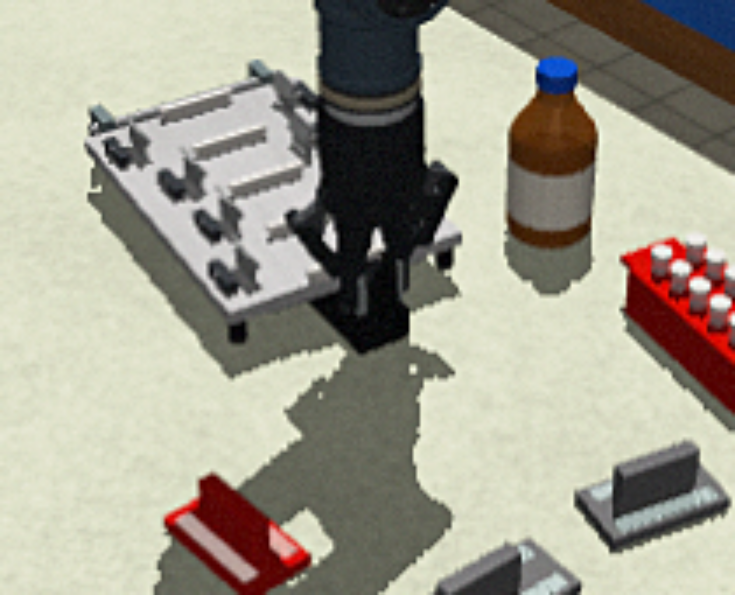

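```bash
python3 -m crank '[0,0,2,2,0, 0.6,0,2,2,0, 0.6,0,2,2,0, 0.6,0,2,2,0, 0.6,0,2,40,0, 0.6,0,2,100,0, 0.6,-30,-30,140,0, 0.6,-30,-90,150,0, 0.6,-30,-150,150,0, 0.6,-30,-200,150,0]'; python3 - <<'E'
from h import *
st()
s=snap('side'); cv2.imwrite('pics/side5.png',cv2.resize(s['img'][130:300,190:400],None,fx=3.5,fy=3.5)[...,::-1])
print(fit(cloud(s),Hdeck(0),[593,196,-.14],185))
s=snap('top'); cv2.imwrite('pics/top5.png',s['img'][...,::-1])
E
```

```text
t: 6.28
tcp_pos: [0.5398, -0.1653, 0.2047]
tool_rot: [0.534, 0.463, -0.534, 0.464]
force: [-0.1, -0.2, -0.3]
finger_gap: 0.596
t 6.28 tcp [ 539.8 -165.3  204.7] jaw -0.1408 tilt [ 0.001 -0.    -1.   ] F [-0.1 -0.2 -0.3] T [-0.   -0.03  0.03] gap 0.596 q6 -0.35
(array([ 5.99530e+02,  2.14603e+02, -1.42000e-01]), np.float64(3.902), 7880)
```

View pics/side5.png

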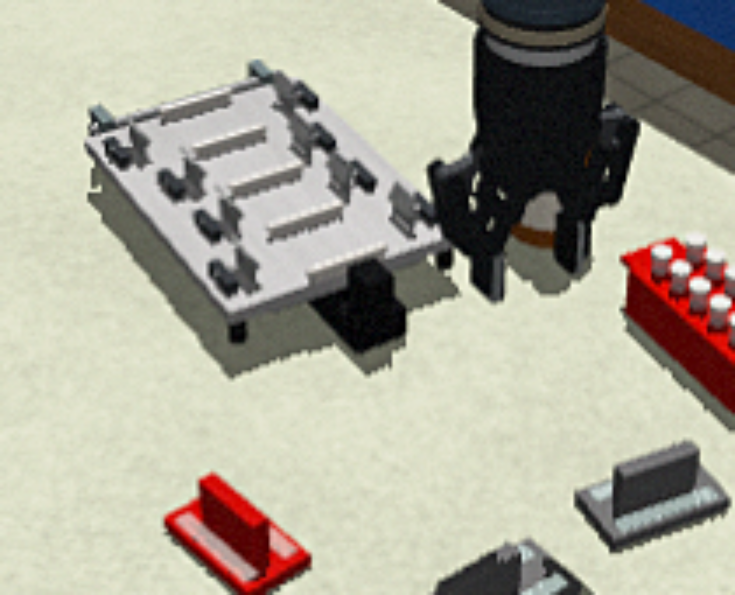

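View pics/top5.png

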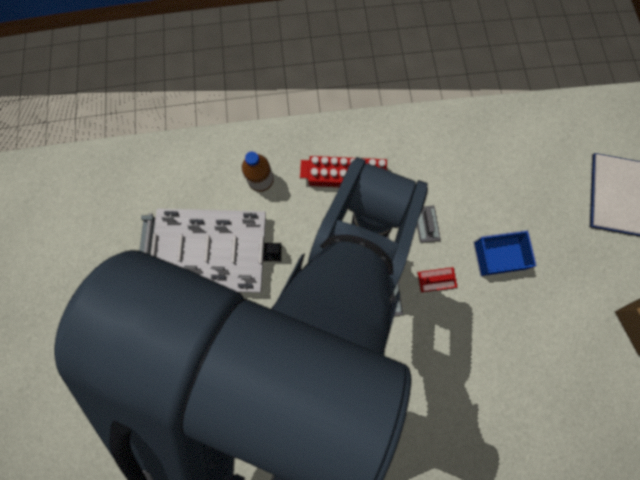

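```bash
cat > deckchk.py <<'E'
from h import *
import sys
def chk(n):
    rack=[592.9,195.6,-.14]
    P=cloud(load(n)).reshape(-1,3)*1000;P=P[np.isfinite(P).all(1)]
    c,s=np.cos(rack[2]),np.sin(rack[2]);d=P[:,:2]-rack[:2]
    x=c*d[:,0]+s*d[:,1];y=-s*d[:,0]+c*d[:,1];z=P[:,2]
    k=(abs(x)<97)&(abs(y)<128)&(z>20)&(z<70)
    for i in range(4):
        A=np.c_[x[k],y[k]-145,np.ones(k.sum())];q=np.linalg.lstsq(A,z[k],rcond=None)[0]
        r=z-(np.c_[x,y-145,np.ones(len(x))]@q); k=(abs(x)<97)&(abs(y)<128)&(abs(r)<4)
    print(n,'deck plane: slope x,y, z at hinge',q.round(4),'n',k.sum())
    k=(abs(x)<60)&(y<-135)&(y>-220)&(z>45)&(z<75)
    if k.sum(): print('block x',np.percentile(x[k],[2,98]).round(1),'y',np.percentile(y[k],[2,98]).round(1),'z',np.percentile(z[k],[50,95]).round(1))
if __name__=='__main__':
    for n in sys.argv[1:]: chk(n)
E
python3 deckchk.py top side
```

```text
top deck plane: slope x,y, z at hinge [-1.00000e-04  3.00000e-04  4.51335e+01] n 5357
block x [-9.2 14.6] y [-175.3 -146.4] z [60.7 63.8]
side deck plane: slope x,y, z at hinge [-1.20000e-03  3.50000e-03  4.28487e+01] n 2555
block x [-29.6  19.2] y [-177.8 -135.2] z [54.7 60. ]
```

```bash
python3 fitall.py | grep -v deck; python3 -c "
from h import *
s=load('side'); cv2.imwrite('pics/side5b.png',s['img'][...,::-1])
s,ya=st();print(np.array([448.5,-232.7])-s['tcp_pos'][:2]*1000, -.019-np.pi/2-ya)"
```

```text
top long [ 4.47799e+02 -2.32132e+02  2.00000e-02] 2.462 1562
top shA [ 6.08e+02 -2.31e+02 -1.50e-01] 1.719 86
top shB [ 6.02548e+02 -3.54717e+02  2.40000e-02] 2.137 1780
top wedge [500.816 -51.6     1.918] 2.284 1193
side long [ 4.46358e+02 -2.30492e+02 -1.20000e-02] 2.175 4095
side shA [ 6.05031e+02 -2.28558e+02 -2.31000e-01] 2.377 2140
side shB [ 6.00720e+02 -3.53445e+02 -1.00000e-03] 2.362 2541
side wedge [631.458  15.593   1.894] 2.382 3186
t 6.38 tcp [ 540.6 -168.6  204.5] jaw -0.1458 tilt [ 0.002 -0.003 -1.   ] F [1.3 0.1 0. ] T [-0.    0.    0.02] gap 0.602 q6 -0.35
[-92.0848776  -64.07224511] -1.4440148363543313
```

```bash
python3 -m crank '[0.6,-92,-64,0,-1.445, 0.6,-92,-64,0,-1.445, 0.6,-92,-64,0,-1.445, 0.6,-92,-64,0,-1.445, 0.6,-92,-64,0,-1.445, 0.6,-92,-64,-50,-1.445, 0.6,-92,-64,-100,-1.445, 0.6,-92,-64,-100,-1.445, 0.6,-92,-64,-100,-1.445, 0.6,-92,-64,-100,-1.445]'; python3 - <<'E'
from h import *
st()
s=snap('side'); cv2.imwrite('pics/side6.png',cv2.resize(s['img'][200:380,240:460],None,fx=3.5,fy=3.5)[...,::-1])
E
```

```text
t: 7.62
tcp_pos: [0.4483, -0.2273, 0.1048]
tool_rot: [0.707, -0.005, -0.707, -0.004]
force: [-0.2, 0.9, 0.0]
finger_gap: 0.596
t 7.62 tcp [ 448.3 -227.3  104.8] jaw -1.583 tilt [ 0.001 -0.001 -1.   ] F [-0.2  0.9  0. ] T [0.06 0.03 0.03] gap 0.596 q6 0.89
```

View pics/side6.png

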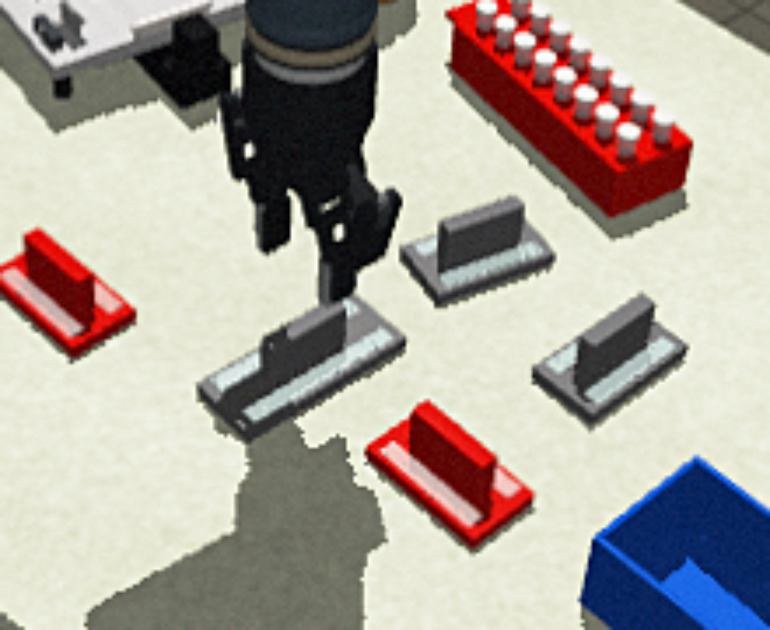

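```bash
python3 -m crank '[0.6,0,-4.5,-40,0, 0.6,0,-4.5,-65,0, 0.6,0,-4.5,-65,0, 0,0,-4.5,-65,0, 0,0,-4.5,-65,0, 0,0,-4.5,-65,0, 0,0,-4.5,-65,0, 0,0,-4.5,-65,0]' 80; python3 -c "
from h import *
st()"
```

```text
t: 8.68
tcp_pos: [0.4485, -0.2324, 0.0407]
tool_rot: [0.708, -0.006, -0.706, -0.005]
force: [0.1, 1.4, 5.8]
finger_gap: 0.151
t 8.68 tcp [ 448.5 -232.4   40.7] jaw -1.5854 tilt [ 0.002 -0.002 -1.   ] F [0.1 1.4 5.8] T [ 0.19 -0.01  0.05] gap 0.151 q6 0.89
```

```bash
python3 -m crank '[0,0,0,50,0, 0,0,0,110,0, 0,20,50,120,0, 0,40,100,120,-0.125, 0,60,150,120,-0.125, 0,80,200,120,-0.125, 0,100,250,120,-0.125, 0,120,300,120,-0.125, 0,130,330,120,-0.125, 0,130,330,120,-0.125]'; python3 - <<'E'
from h import *
st()
s=snap('side'); cv2.imwrite('pics/side7.png',cv2.resize(s['img'][90:280,190:400],None,fx=3.5,fy=3.5)[...,::-1])
s=snap('top'); cv2.imwrite('pics/top7.png',s['img'][...,::-1])
E
```

```text
t: 9.93
tcp_pos: [0.5781, 0.1004, 0.1596]
tool_rot: [0.706, -0.048, -0.705, -0.048]
force: [-0.3, 0.3, -0.9]
finger_gap: 0.149
t 9.93 tcp [578.1 100.4 159.6] jaw -1.7064 tilt [ 0.001  0.    -1.   ] F [-0.3  0.3 -0.9] T [-0.02  0.01  0.  ] gap 0.149 q6 1.69
```

View pics/side7.png

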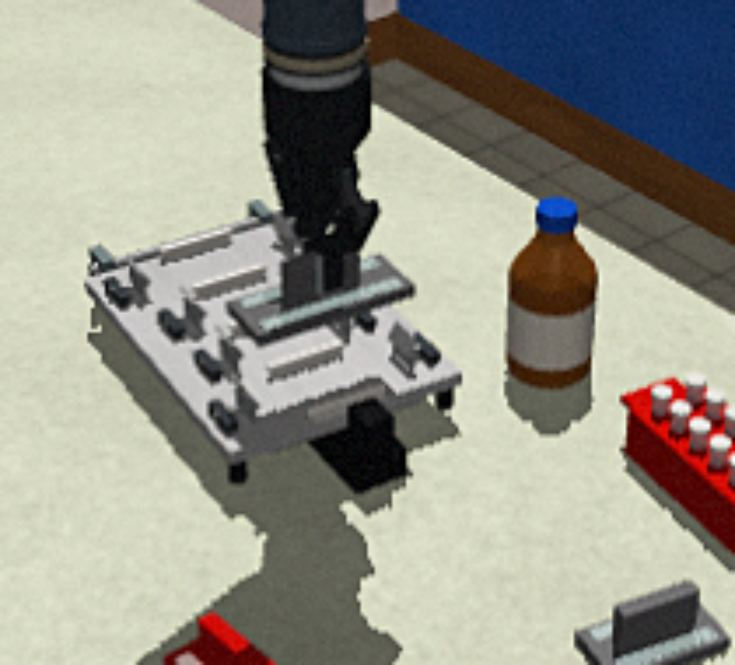

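View pics/top7.png

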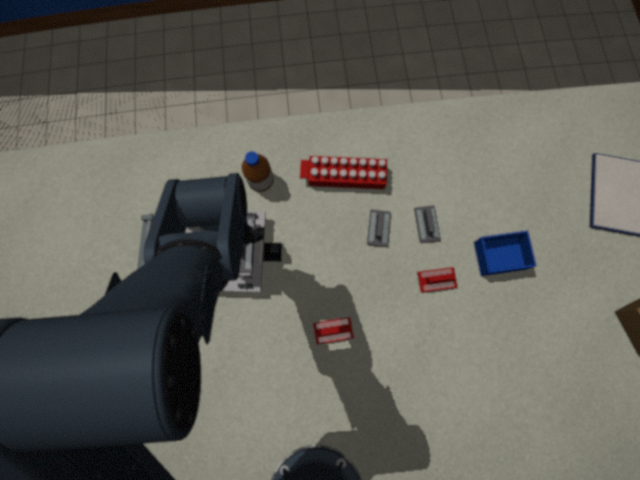

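```bash
cat > ov3.py <<'E'
from h import *
import sys
def draw(s,panels,rack,out,b,f):
    im=s['img'][...,::-1];x0,x1,y0,y1=b
    big=cv2.resize(im[y0:y1,x0:x1],None,fx=f,fy=f,interpolation=cv2.INTER_CUBIC)
    def W(p,o,z): 
        c,sn=np.cos(o[2]),np.sin(o[2]);return np.array([o[0]+c*p[0]-sn*p[1],o[1]+sn*p[0]+c*p[1],p[2]+z])/1000
    def ln(a,bb,o,z,col):
        q=(proj(s,[W(a,o,z),W(bb,o,z)])+.5-[x0,y0])*f
        cv2.line(big,tuple(int(v) for v in q[0]),tuple(int(v) for v in q[1]),col,1)
    for (x,y,a,z,L) in panels:
        o=(x,y,a);R4=[(-L/2,-26),(L/2,-26),(L/2,26),(-L/2,26)]
        for i in range(4): ln((*R4[i],10),(*R4[(i+1)%4],10),o,z,(0,0,255))
    R4=[(-100,-137),(100,-137),(100,137),(-100,137)]
    for i in range(4): ln((*R4[i],44),(*R4[(i+1)%4],44),rack,0,(0,200,0))
    for yc in(-132,-66,0,66,132):
        ln((-40,yc,56),(40,yc,56),rack,0,(255,100,0))
    cv2.imwrite(out,big)
E
python3 - <<'E'
from ov3 import *
s=load('side')
draw(s,[(578.1,100.4,-.1356,118.9,130)],(592.9,195.6,-.14),'pics/ov7.png',(205,330,140,240),6)
E
```

```text
(no output)
```

View pics/ov7.png

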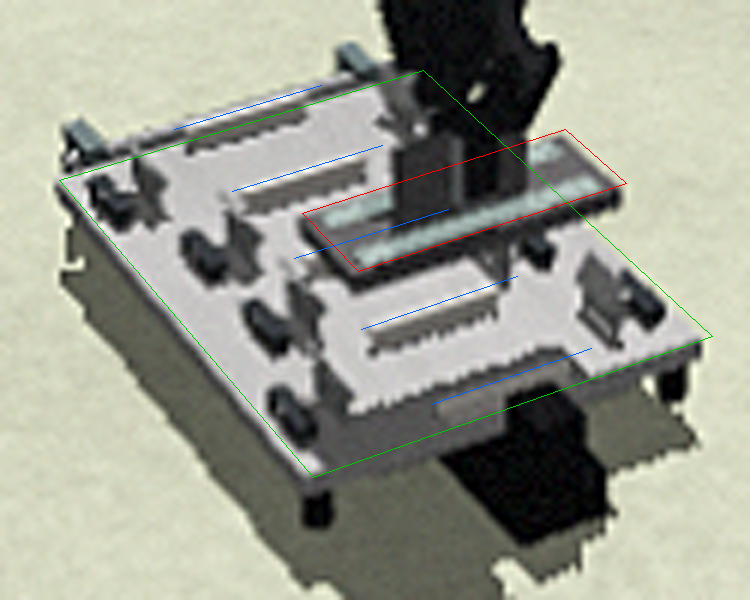

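```bash
cat >> h.py <<'E'
def onplane(s,uv,z):
    fx,fy,cx,cy,k1=[float(s[k]) for k in('fx','fy','cx','cy','k1')]
    K=np.array([[fx,0,cx],[0,fy,cy],[0,0,1.]])
    p=cv2.undistortPoints(np.array(uv,float).reshape(-1,1,2),K,np.array([k1,0,0,0.])).reshape(-1,2)
    d=np.c_[p,np.ones(len(p))]@rot(s['attitude']).T; o=np.array(s['origin'])
    return (o+d*((z/1000-o[2])/d[:,2])[:,None])*1000
E
python3 - <<'E'
from h import *
s=load('side'); im=s['img'][...,::-1]
b=(205,330,140,240);f=8
for i,(x0,x1,y0,y1) in enumerate([(205,275,160,230),(275,345,160,230)]):
    cv2.imwrite('pics/z%d.png'%i,cv2.resize(im[y0:y1,x0:x1],None,fx=8,fy=8,interpolation=cv2.INTER_CUBIC))
z=np.hstack([cv2.imread('pics/z0.png')]); 
E
python3 - <<'E'
# top5 zoom on rack
from h import *
s=load('top')
E
python3 - <<'E'
import cv2
im=cv2.imread('pics/top5.png')
cv2.imwrite('pics/ztop5.png',cv2.resize(im[200:300,135:295],None,fx=5,fy=5,interpolation=cv2.INTER_CUBIC))
a=cv2.imread('pics/z0.png');b=cv2.imread('pics/z1.png')
import numpy as np
cv2.imwrite('pics/z01.png',cv2.resize(np.hstack([a,b]),(800,400)))
E
```

```text
(no output)
```

View pics/z0.png

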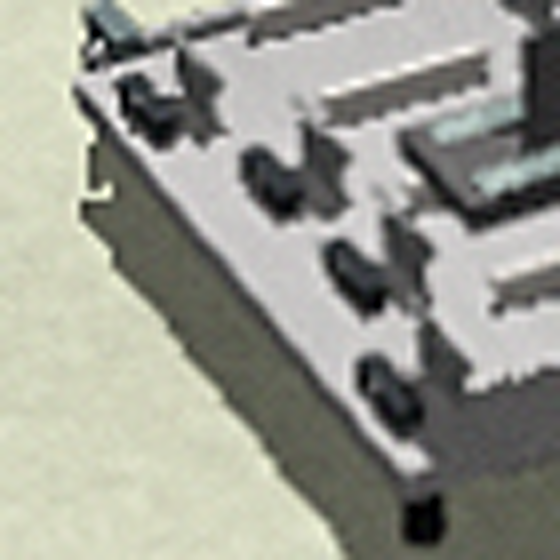

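View pics/z1.png

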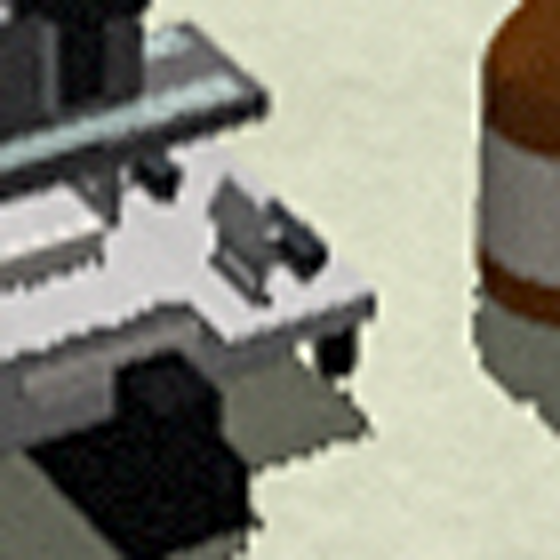

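View pics/ztop5.png

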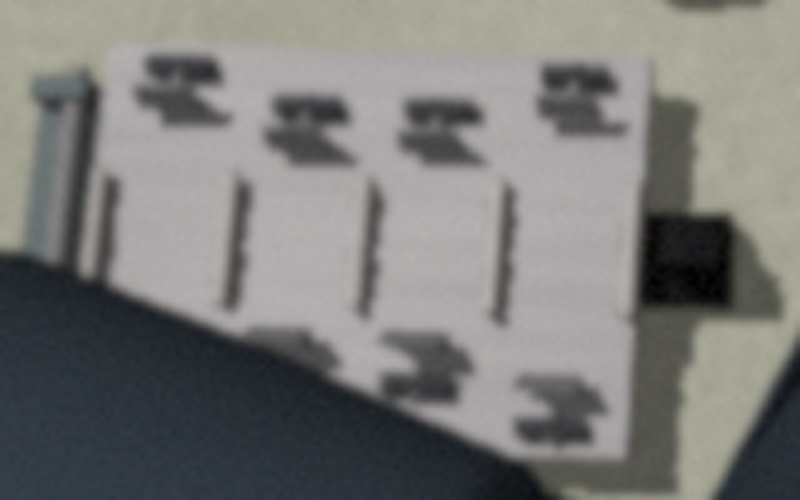

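```bash
python3 - <<'E'
from h import *
def go(n,uv,ids):
    X=onplane(load(n),uv,44)[:,:2]
    M=np.array([{'LF':(-100,-137),'RF':(100,-137),'LB':(-100,137),'RB':(100,137)}[i] for i in ids],float)
    a=X-X.mean(0);b=M-M.mean(0)
    th=np.arctan2((b[:,0]*a[:,1]-b[:,1]*a[:,0]).sum(),(a*b).sum())
    c,s=np.cos(th),np.sin(th);Rm=np.array([[c,-s],[s,c]])
    t=X.mean(0)-Rm@M.mean(0)
    print(n,t.round(1),round(th,4),'res',(X-(M@Rm.T+t)).round(1).tolist())
p=lambda X,Y,f,ox,oy:((X+.5)/f-.5+ox,(Y+.5)/f-.5+oy)
go('side',[p(405,478,8,205,160),p(372,292,8,275,160),p(78,85,8,205,160)],['LF','RF','LB'])
go('top',[p(652,60,5,135,200),p(628,460,5,135,200),p(103,45,5,135,200)],['RF','LF','RB'])
E
```

```text
side [589.1 195.7] -0.1451 res [[0.6, 1.1], [-1.6, 2.2], [0.9, -3.2]]
top [592.3 200.1] -0.1432 res [[-1.3, -1.3], [0.3, -1.0], [1.0, 2.3]]
```

```bash
python3 -m crank '[0,-1.7,-1.4,-25,-0.007, 0,-1.7,-1.4,-43,-0.007, 0,-1.7,-1.4,-43,-0.007, 0,-1.7,-1.4,-43,-0.007]'; python3 - <<'E'
from ov3 import *
S,ya=st()
s=snap('side');t=S['tcp_pos']*1000
draw(s,[(t[0],t[1],ya+np.pi/2,t[2]-40.7,130)],(589.1,195.7,-.145),'pics/ov8.png',(230,330,155,235),8)
E
```

```text
t: 10.52
tcp_pos: [0.5765, 0.0961, 0.1165]
tool_rot: [0.705, -0.052, -0.705, -0.052]
force: [0.3, 0.3, -1.1]
finger_gap: 0.148
t 10.53 tcp [576.5  96.1 116.5] jaw -1.7182 tilt [ 0.001 -0.    -1.   ] F [ 0.3  0.3 -1.1] T [ 0.   -0.03 -0.  ] gap 0.148 q6 1.69
```

View pics/ov8.png

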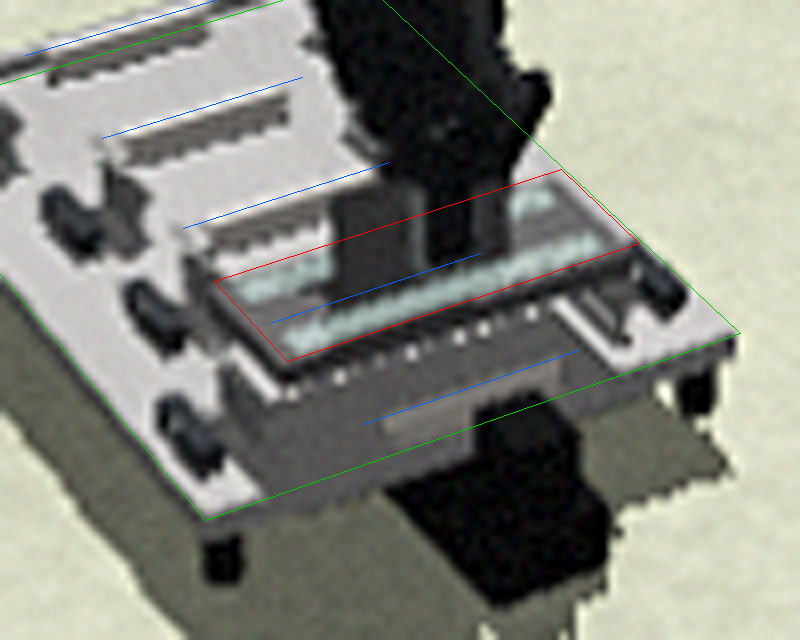

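```bash
python3 -c "
from h import *
st()"; python3 -m crank '[0,-1.2,-0.5,0,0, 0,-1.2,-0.5,0,0, 0,-1.2,-0.5,-5,0, 0,-1.2,-0.5,-10,0, 0,-1.2,-0.5,-10,0]'; python3 - <<'E'
from h import *
st()
E
```

```text
t 10.57 tcp [576.8  96.3 116.9] jaw -1.718 tilt [ 0.001 -0.    -1.   ] F [ 0.7 -0.  -0.7] T [0.02 0.01 0.04] gap 0.15 q6 1.69
t: 11.2
tcp_pos: [0.5756, 0.0961, 0.106]
tool_rot: [0.706, -0.052, -0.705, -0.052]
force: [1.9, -0.4, -1.7]
finger_gap: 0.15
t 11.2 tcp [575.6  96.1 106. ] jaw -1.7176 tilt [ 0.001  0.    -1.   ] F [ 1.9 -0.4 -1.7] T [-0.05 -0.2  -0.05] gap 0.15 q6 1.69
```

```bash
python3 -m crank '[0,0.3,1.7,0,0, 0,0.3,1.7,0,0, 0,0.3,1.7,-3,0, 0,0.3,1.7,-6,0, 0,0.3,1.7,-8,0, 0,0.3,1.7,-8,0]'; python3 - <<'E'
from ov3 import *
S,ya=st()
s=snap('side');t=S['tcp_pos']*1000
draw(s,[(t[0],t[1],ya+np.pi/2,t[2]-40.7,130)],(589.1,195.7,-.145),'pics/ov9.png',(230,330,155,235),8)
E
```

```text
t: 11.95
tcp_pos: [0.5759, 0.0978, 0.0985]
tool_rot: [0.706, -0.052, -0.705, -0.052]
force: [2.7, 0.2, 2.8]
finger_gap: 0.147
t 11.95 tcp [575.9  97.8  98.5] jaw -1.7177 tilt [ 0.001  0.    -1.   ] F [2.7 0.2 2.8] T [ 0.01 -0.27 -0.03] gap 0.147 q6 1.69
```

View pics/ov9.png

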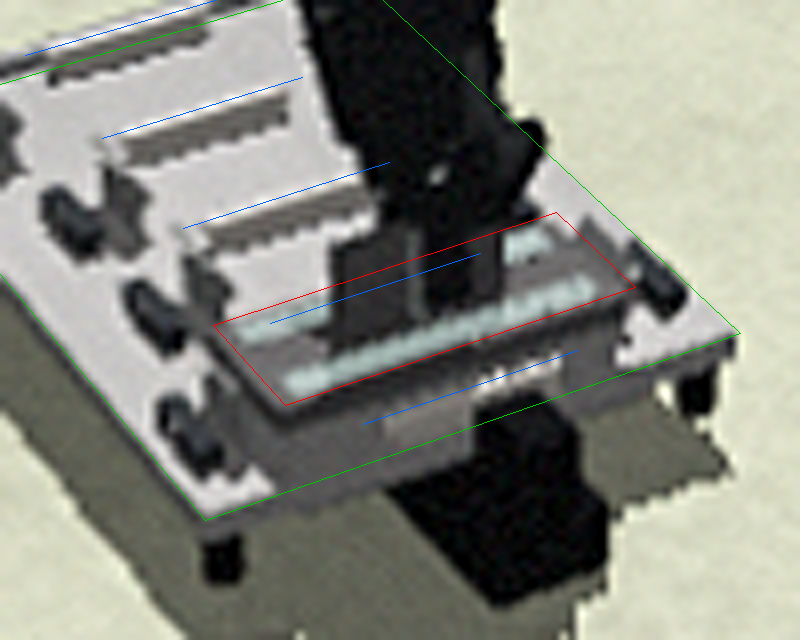

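```bash
python3 -m crank '[0,0.8,0,-2,0, 0,0.8,0,-4,0, 0,0.8,0,-7,0, 0,0.8,0,-10,0, 0,0.8,0,-13,0, 0,0.8,0,-15,0, 0,0.8,0,-15,0]'; python3 - <<'E'
from ov3 import *
S,ya=st()
s=snap('side');t=S['tcp_pos']*1000
draw(s,[(t[0],t[1],ya+np.pi/2,t[2]-40.7,130)],(589.1,195.7,-.145),'pics/ov10.png',(230,330,155,235),8)
E
```

```text
t: 12.88
tcp_pos: [0.5752, 0.0979, 0.0846]
tool_rot: [-0.705, 0.052, 0.706, 0.052]
force: [-1.7, -0.8, 11.7]
finger_gap: 0.147
t 12.88 tcp [575.2  97.9  84.6] jaw -1.7173 tilt [-0.001 -0.    -1.   ] F [-1.7 -0.8 11.7] T [-0.11  0.04 -0.04] gap 0.147 q6 1.69
```

View pics/ov10.png

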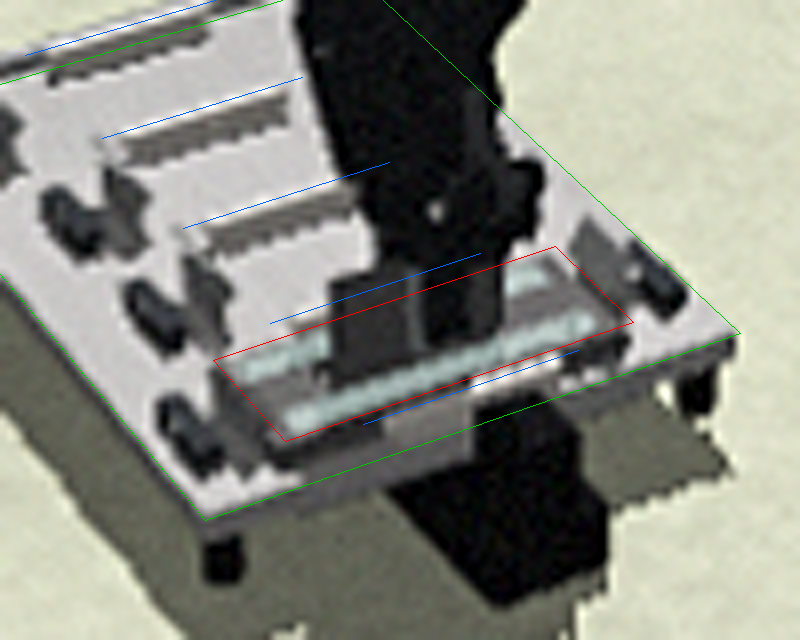

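```bash
python3 -m crank '[0,-0.5,0,-1.5,0, 0,-0.5,0,-3,0, 0,-0.5,0,-3,0]'; python3 -c "
from h import *
st()"
```

```text
t: 13.3
tcp_pos: [0.5752, 0.0979, 0.0845]
tool_rot: [0.705, -0.052, -0.705, -0.052]
force: [-5.3, -0.9, 27.8]
finger_gap: 0.147
t 13.3 tcp [575.2  97.9  84.5] jaw -1.7171 tilt [ 0.001 -0.    -1.   ] F [-5.3 -0.9 27.8] T [-0.18  0.76 -0.02] gap 0.147 q6 1.69
```

```bash
python3 -m crank '[0,0.5,0,3,0, 0.4,0.5,0,3,0, 0.4,0.5,0,3,0, 0.4,0.5,0,3,0, 0.4,0.5,0,40,0, 0.4,0.5,0,90,0, 0.4,0,-50,110,0, 0.4,0,-110,110,0, 0.4,0,-170,110,0, 0.4,0,-220,110,0]'; python3 - <<'E'
from ov3 import *
S,ya=st()
s=snap('side')
cv2.imwrite('pics/side11.png',s['img'][...,::-1])
draw(s,[],(589.1,195.7,-.145),'pics/ov11.png',(230,330,155,235),8)
import fitall
for k in('shA','shB'):
    H,p,r=fitall.G[k];print(k,fit(cloud(s),H,p,r))
snap('top')
E
python3 deckchk.py top side
```

```text
t: 14.55
tcp_pos: [0.5751, -0.1242, 0.1899]
tool_rot: [-0.705, 0.052, 0.705, 0.052]
force: [0.3, -0.1, -0.9]
finger_gap: 0.401
t 14.55 tcp [ 575.1 -124.2  189.9] jaw -1.7182 tilt [-0.001  0.    -1.   ] F [ 0.3 -0.1 -0.9] T [ 0.05 -0.04 -0.01] gap 0.401 q6 1.32
shA (array([ 6.05063e+02, -2.28895e+02, -2.40000e-01]), np.float64(2.4), 2146)
shB (array([ 6.00202e+02, -3.54031e+02, -4.70000e-02]), np.float64(2.38), 2542)
top deck plane: slope x,y, z at hinge [-6.00000e-03 -3.73000e-02  4.19726e+01] n 3304
block x [ 3.3 18. ] y [-171.8 -144.9] z [60.9 64. ]
side deck plane: slope x,y, z at hinge [ 6.70000e-03 -4.61000e-02  3.93035e+01] n 1776
block x [-35.1  18. ] y [-177.5 -135.6] z [55.4 60. ]
```

View pics/ov11.png

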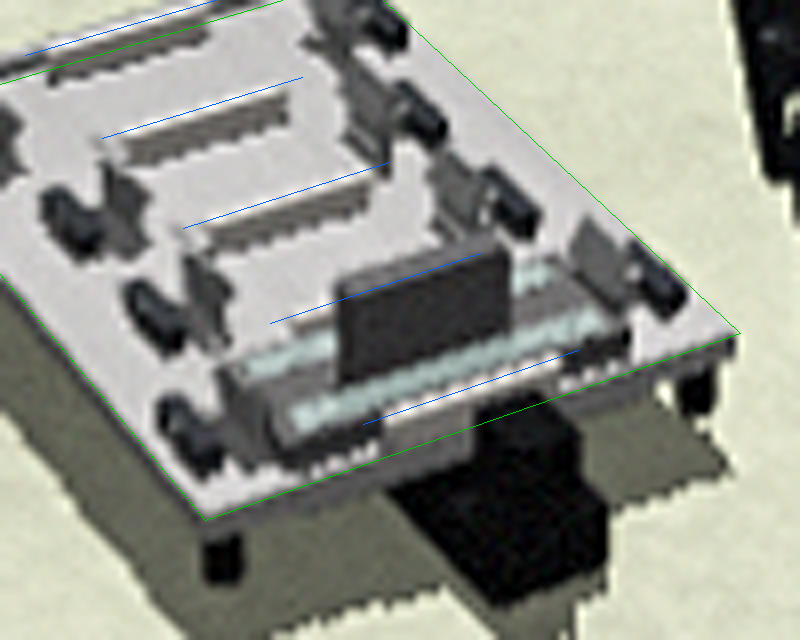

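View pics/side11.png

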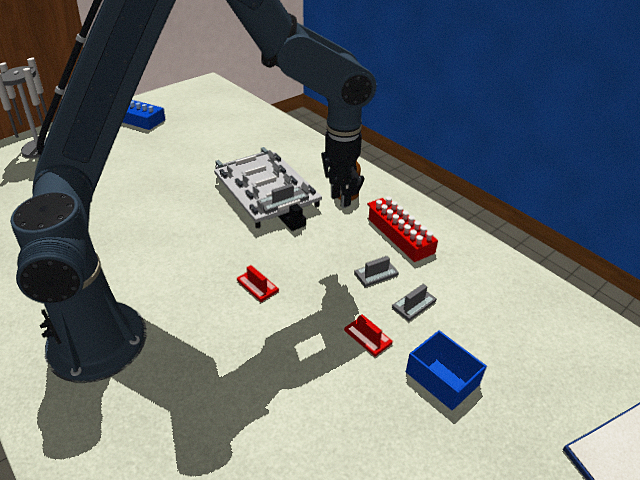

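```bash
python3 -m crank '[0.6,31,-50,0,-0.09, 0.6,31,-106,0,-0.09, 0.6,31,-106,-40,-0.09, 0.6,31,-106,-85,-0.09, 0.6,31,-106,-85,-0.09, 0.6,31,-106,-85,-0.09]'; python3 - <<'E'
from ov3 import *
S,ya=st()
s=snap('side')
draw(s,[(606,-230,-.237,0,92)],(589.1,195.7,-.145),'pics/ov12.png',(330,440,190,280),7)
E
```

```text
t: 15.4
tcp_pos: [0.6073, -0.2278, 0.1061]
tool_rot: [0.703, -0.083, -0.702, -0.083]
force: [1.1, -0.2, -0.3]
finger_gap: 0.599
t 15.4 tcp [ 607.3 -227.8  106.1] jaw -1.8067 tilt [ 0.001 -0.    -1.   ] F [ 1.1 -0.2 -0.3] T [-0.01  0.02 -0.03] gap 0.599 q6 1.28
```

View pics/ov12.png

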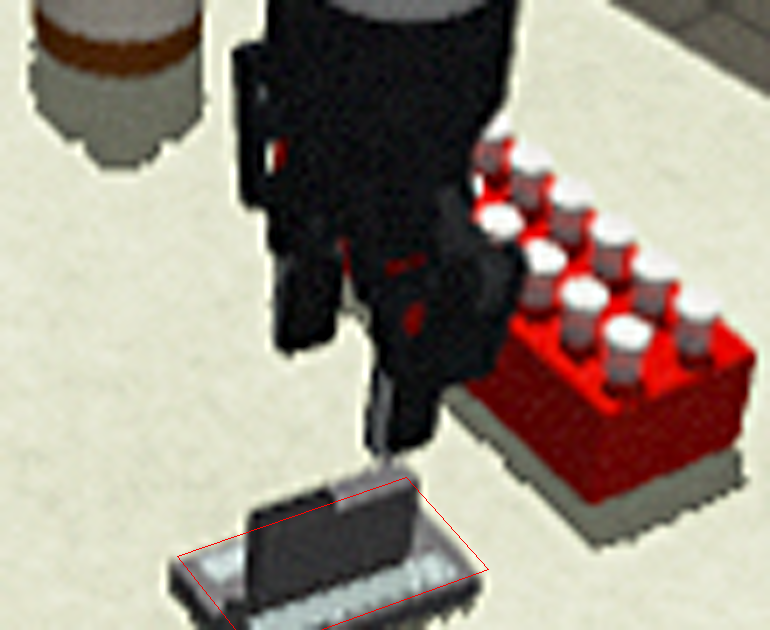

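```bash
python3 -m crank '[0.6,-2,-1.5,-40,0, 0.6,-2,-1.5,-65.5,0, 0.6,-2,-1.5,-65.5,0, 0,-2,-1.5,-65.5,0, 0,-2,-1.5,-65.5,0, 0,-2,-1.5,-65.5,0, 0,-2,-1.5,-65.5,0, 0,-2,-1.5,-65.5,0]' 80; python3 -c "
from h import *
st()"
```

```text
t: 16.45
tcp_pos: [0.6059, -0.2304, 0.042]
tool_rot: [0.703, -0.084, -0.701, -0.083]
force: [-0.2, -0.0, 6.6]
finger_gap: 0.148
t 16.45 tcp [ 605.9 -230.4   42. ] jaw -1.8074 tilt [ 0.003 -0.002 -1.   ] F [-0.2 -0.   6.6] T [ 0.02  0.04 -0.02] gap 0.148 q6 1.27
```

```bash
python3 -m crank '[0,0,0,50,0, 0,0,0,110,0, 0,-1,55,122,0.09, 0,-3,115,122,0.09, 0,-5,175,122,0.09, 0,-7,235,122,0.09, 0,-8,295,122,0.09, 0,-10,355,122,0.09, 0,-11,415,122,0.09, 0,-12,459,122,0.09]'; python3 -m crank '[0,0,0,-20,0, 0,0,0,-40,0, 0,0,0,-40,0]'; python3 - <<'E'
from ov3 import *
S,ya=st()
s=snap('side');t=S['tcp_pos']*1000
draw(s,[(t[0],t[1],ya+np.pi/2,t[2]-40.7,92)],(589.1,195.7,-.145),'pics/ov13.png',(205,315,130,215),7)
E
```

```text
t: 17.7
tcp_pos: [0.592, 0.2321, 0.1622]
tool_rot: [0.705, -0.051, -0.705, -0.051]
force: [1.1, -0.6, -1.0]
finger_gap: 0.149
t: 18.08
tcp_pos: [0.591, 0.2293, 0.1204]
tool_rot: [-0.704, 0.052, 0.707, 0.051]
force: [-0.4, -0.1, -0.6]
finger_gap: 0.147
t 18.07 tcp [591.  229.3 120.4] jaw -1.7171 tilt [-0.004 -0.001 -1.   ] F [-0.4 -0.1 -0.6] T [-0.01 -0.08 -0.  ] gap 0.147 q6 1.91
```

View pics/ov13.png

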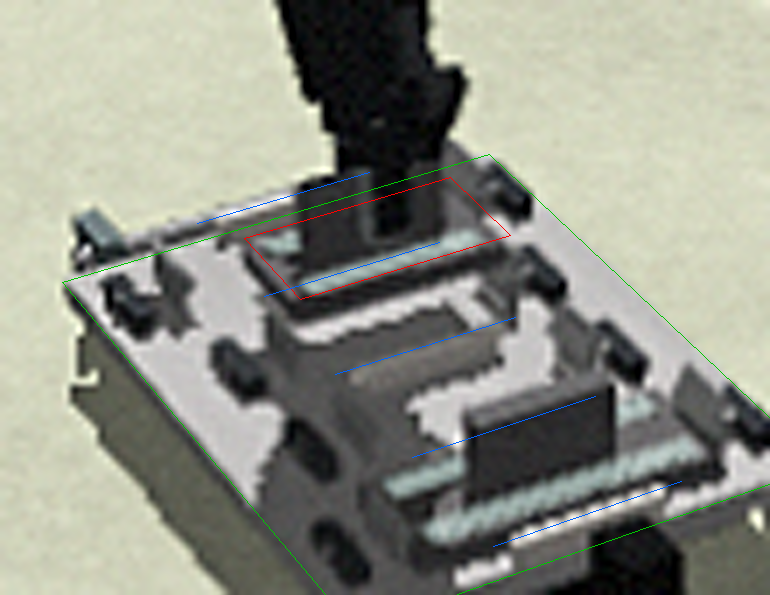

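```bash
python3 -m crank '[0,3,-0.8,0,0, 0,3,-0.8,0,0, 0,3,-0.8,-8,0, 0,3,-0.8,-15,0, 0,3,-0.8,-15,0]'; python3 - <<'E'
from ov3 import *
S,ya=st()
s=snap('side');t=S['tcp_pos']*1000
draw(s,[(t[0],t[1],ya+np.pi/2,t[2]-40.7,92)],(589.1,195.7,-.145),'pics/ov14.png',(205,315,130,215),7)
E
```

```text
t: 18.75
tcp_pos: [0.5959, 0.2284, 0.1061]
tool_rot: [0.705, -0.052, -0.705, -0.052]
force: [1.2, 0.0, -1.0]
finger_gap: 0.149
t 18.75 tcp [595.9 228.4 106.1] jaw -1.7175 tilt [ 0. -0. -1.] F [ 1.2  0.  -1. ] T [-0.07 -0.29  0.03] gap 0.149 q6 1.91
```

View pics/ov14.png

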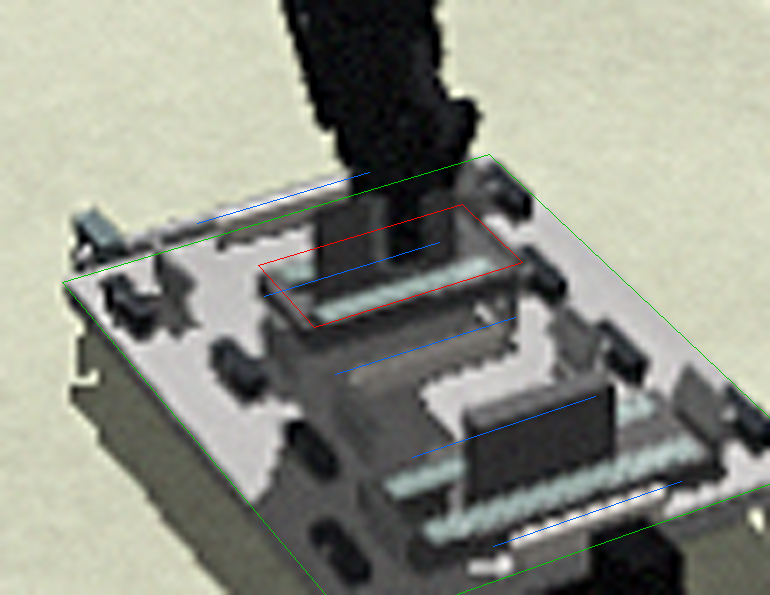

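```bash
python3 -m crank '[0,-1.5,0,0,0, 0,-1.5,0,-3,0, 0,-1.5,0,-6,0, 0,-1.5,0,-8,0, 0,-1.5,0,-8,0]'; python3 -c "
from h import *
st()"
```

```text
t: 19.42
tcp_pos: [0.5947, 0.2286, 0.0987]
tool_rot: [0.706, -0.052, -0.705, -0.052]
force: [4.3, 0.1, 1.0]
finger_gap: 0.153
t 19.43 tcp [594.7 228.6  98.7] jaw -1.7176 tilt [ 0.002  0.    -1.   ] F [4.3 0.1 1. ] T [-0.01 -0.59 -0.08] gap 0.153 q6 1.91
```

```bash
python3 -m crank '[0,1.3,0,0,0, 0,1.3,0,-2,0, 0,1.3,0,-5,0, 0,1.3,0,-8,0, 0,1.3,0,-11,0, 0,1.3,0,-14,0, 0,1.3,0,-15,0, 0,1.3,0,-15,0]'; python3 - <<'E'
from ov3 import *
S,ya=st()
s=snap('side');t=S['tcp_pos']*1000
draw(s,[(t[0],t[1],ya+np.pi/2,t[2]-40.7,92)],(589.1,195.7,-.145),'pics/ov15.png',(205,315,130,215),7)
E
```

```text
t: 20.42
tcp_pos: [0.5944, 0.2285, 0.0859]
tool_rot: [-0.705, 0.052, 0.706, 0.052]
force: [-4.4, -1.8, 12.8]
finger_gap: 0.15
t 20.43 tcp [594.4 228.5  85.9] jaw -1.7172 tilt [-0.001 -0.    -1.   ] F [-4.4 -1.8 12.8] T [-0.38  0.24 -0.05] gap 0.15 q6 1.91
```

View pics/ov15.png

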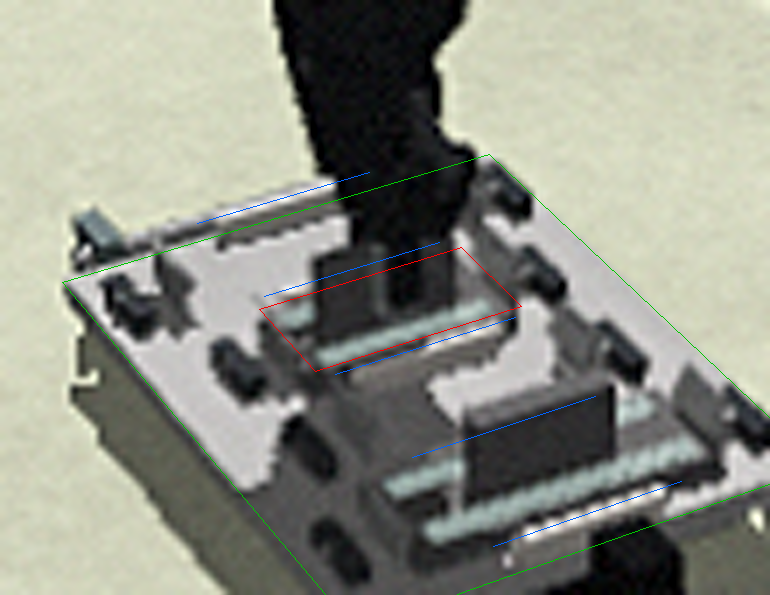

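```bash
python3 -m crank '[0,-0.8,0,-1.5,0, 0,-0.8,0,-3,0, 0,-0.8,0,-3,0]'; python3 -c "
from h import *
st()"
```

```text
t: 20.85
tcp_pos: [0.5944, 0.2284, 0.0859]
tool_rot: [0.706, -0.052, -0.705, -0.052]
force: [-6.0, -3.2, 27.6]
finger_gap: 0.148
t 20.85 tcp [594.4 228.4  85.9] jaw -1.717 tilt [ 0.001 -0.    -1.   ] F [-6.  -3.2 27.6] T [-0.52  0.76 -0.04] gap 0.148 q6 1.91
```

Hard stop with no travel, so the panel is seated. Release, rise and go back towards panel B.

```bash
python3 -m crank '[0,0,0,3,0, 0.4,0,0,3,0, 0.4,0,0,3,0, 0.4,0,0,3,0, 0.4,0,0,50,0, 0.4,0,0,100,0, 0.4,0,-60,110,0, 0.4,0,-120,110,0, 0.4,0,-180,110,0, 0.4,0,-240,110,0]'; python3 -m crank '[0.5,0,-60,0,0, 0.5,0,-120,0,0, 0.5,0,-180,0,0, 0.5,0,-180,0,0]'; python3 - <<'E'
from ov3 import *
S,ya=st()
s=snap('side')
cv2.imwrite('pics/side16.png',s['img'][...,::-1])
draw(s,[],(589.1,195.7,-.145),'pics/ov16.png',(205,330,140,240),6)
import fitall
H,p,r=fitall.G['shB'];print(fit(cloud(s),H,p,r))
s=snap('top');cv2.imwrite('pics/top16.png',s['img'][...,::-1]);print(fit(cloud(s),H,p,r))
E
```

```text
t: 22.1
tcp_pos: [0.5941, -0.013, 0.1903]
tool_rot: [-0.705, 0.052, 0.706, 0.052]
force: [0.2, -0.5, 0.0]
finger_gap: 0.4
t: 22.6
tcp_pos: [0.5946, -0.1965, 0.1902]
tool_rot: [0.705, -0.054, -0.705, -0.054]
force: [-0.1, 0.3, 0.2]
finger_gap: 0.499
t 22.6 tcp [ 594.6 -196.5  190.2] jaw -1.7237 tilt [ 0.001 -0.001 -1.   ] F [-0.1  0.3  0.2] T [-0.04  0.02 -0.01] gap 0.499 q6 1.23
(array([ 6.00158e+02, -3.52802e+02, -8.00000e-03]), np.float64(2.359), 2527)
(array([ 6.02562e+02, -3.55117e+02,  3.00000e-03]), np.float64(2.114), 1942)
```

View pics/ov16.png

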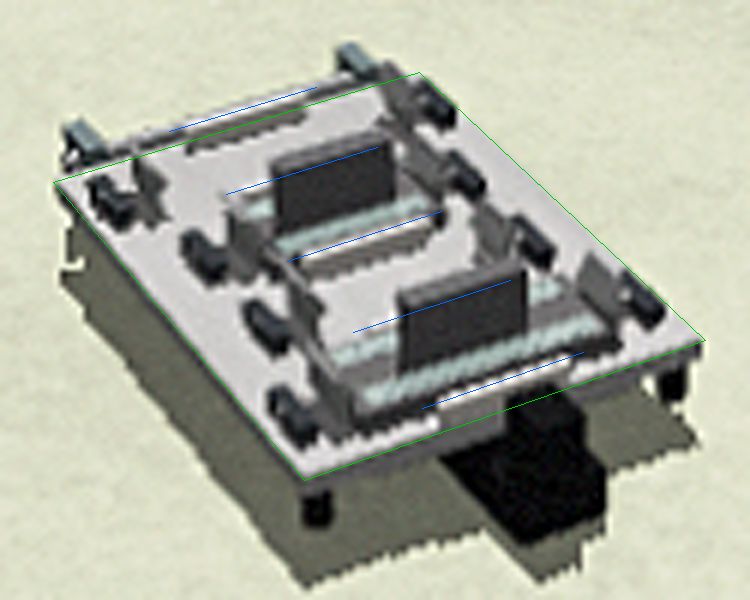

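View pics/side16.png

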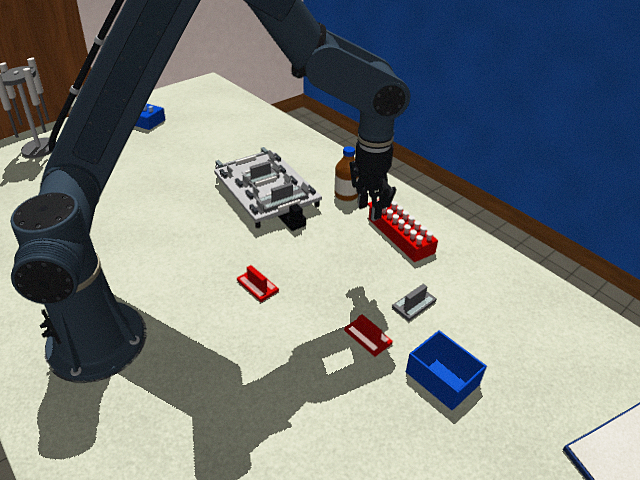

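```bash
python3 -m crank '[0.6,7,-55,0,0.15, 0.6,7,-115,0,0.15, 0.6,7,-158,-20,0.15, 0.6,7,-158,-70,0.15, 0.6,7,-158,-85,0.15, 0.6,7,-158,-85,0.15, 0.6,7,-158,-85,0.15]'; python3 - <<'E'
from ov3 import *
S,ya=st()
s=snap('side')
draw(s,[(600.7,-353.5,0.0,0,92)],(589.1,195.7,-.145),'pics/ov17.png',(360,460,230,330),6)
E
```

```text
t: 23.58
tcp_pos: [0.603, -0.3489, 0.1076]
tool_rot: [0.708, 0.001, -0.706, 0.002]
force: [0.2, 0.6, -0.1]
finger_gap: 0.599
t 23.57 tcp [ 603.  -348.9  107.6] jaw -1.5656 tilt [ 0.002 -0.002 -1.   ] F [ 0.2  0.6 -0.1] T [-0.04  0.   -0.02] gap 0.599 q6 0.88
```

View pics/ov17.png

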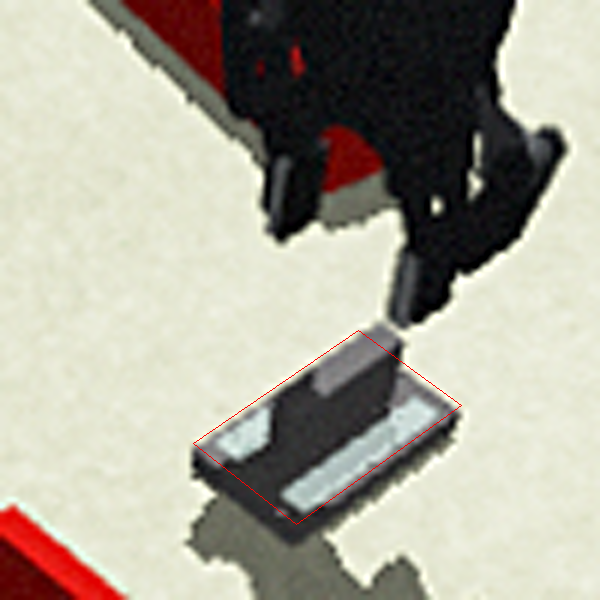

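```bash
python3 -m crank '[0.6,-2,-4.5,-40,0, 0.6,-2,-4.5,-66,0, 0.6,-2,-4.5,-66,0, 0,-2,-4.5,-66,0, 0,-2,-4.5,-66,0, 0,-2,-4.5,-66,0, 0,-2,-4.5,-66,0, 0,-2,-4.5,-66,0]' 80; python3 -c "
from h import *
st()"
```

```text
t: 24.62
tcp_pos: [0.6008, -0.3549, 0.0421]
tool_rot: [0.708, 0.0, -0.706, 0.002]
force: [-0.5, 1.0, 6.5]
finger_gap: 0.146
t 24.62 tcp [ 600.8 -354.9   42.1] jaw -1.5675 tilt [ 0.003 -0.002 -1.   ] F [-0.5  1.   6.5] T [0.18 0.01 0.08] gap 0.146 q6 0.87
```

```bash
python3 -m crank '[0,0,0,50,0, 0,0,0,110,0, 0,-2,58,122,-0.15, 0,-4,118,122,-0.15, 0,-6,178,122,-0.15, 0,-8,238,122,-0.15, 0,-10,298,122,-0.15, 0,-12,358,122,-0.15, 0,-14,418,122,-0.15, 0,-15,470,122,-0.15]'; python3 -m crank '[0,-1,48,0,0, 0,-1,48,-20,0, 0,-1,48,-40,0, 0,-1,48,-40,0, 0,-1,48,-40,0]';  python3 - <<'E'
from ov3 import *
S,ya=st()
s=snap('side');t=S['tcp_pos']*1000
draw(s,[(t[0],t[1],ya+np.pi/2,t[2]-42,92)],(589.1,195.7,-.145),'pics/ov18.png',(205,315,130,215),7)
E
```

```text
t: 25.88
tcp_pos: [0.5839, 0.1183, 0.162]
tool_rot: [-0.705, 0.052, 0.705, 0.052]
force: [0.4, 0.1, -1.5]
finger_gap: 0.153
t: 26.5
tcp_pos: [0.5839, 0.1639, 0.1223]
tool_rot: [0.705, -0.052, -0.705, -0.052]
force: [0.6, -0.7, -1.3]
finger_gap: 0.147
t 26.5 tcp [583.9 163.9 122.3] jaw -1.7178 tilt [ 0.001  0.    -1.   ] F [ 0.6 -0.7 -1.3] T [ 0.02  0.   -0.04] gap 0.147 q6 1.81
```

View pics/ov18.png

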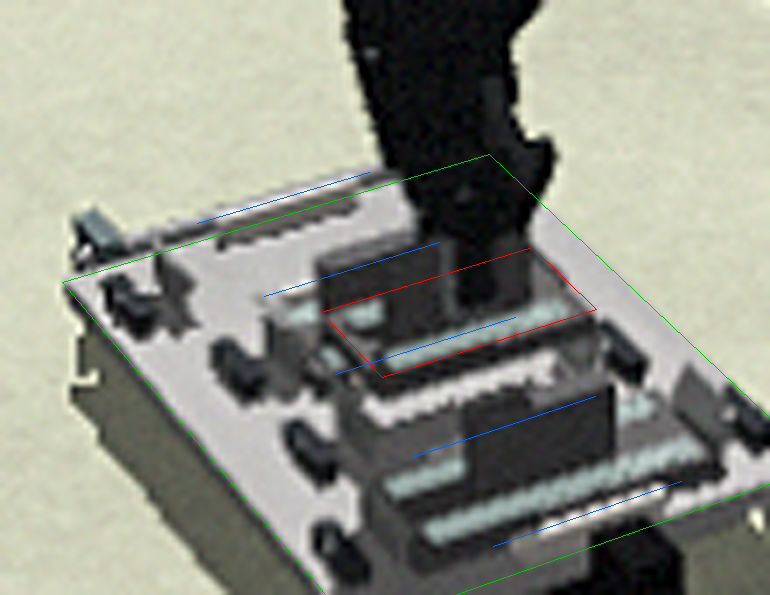

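```bash
python3 -m crank '[0,0.8,-0.6,-5,0, 0,0.8,-0.6,-11,0, 0,0.8,-0.6,-16,0, 0,0.8,-0.6,-19,0, 0,0.8,-0.6,-22,0, 0,0.8,-0.6,-22,0]'; python3 -c "
from h import *
st()"
```

```text
t: 27.3
tcp_pos: [0.5848, 0.1635, 0.1]
tool_rot: [0.706, -0.052, -0.705, -0.052]
force: [1.7, 0.5, 2.3]
finger_gap: 0.152
t 27.3 tcp [584.8 163.5 100. ] jaw -1.7177 tilt [ 0.001  0.    -1.   ] F [1.7 0.5 2.3] T [ 0.05 -0.18  0.02] gap 0.152 q6 1.81
```

```bash
python3 -m crank '[0,0.5,0,-2,0, 0,0.5,0,-5,0, 0,0.5,0,-8,0, 0,0.5,0,-11,0, 0,0.5,0,-14,0, 0,0.2,0,-15,0, 0,0.2,0,-17,0, 0,0.2,0,-17,0]'; python3 -c "
from h import *
st()"
```

```text
t: 28.3
tcp_pos: [0.5845, 0.1634, 0.0859]
tool_rot: [0.705, -0.052, -0.705, -0.052]
force: [-3.9, -1.2, 19.4]
finger_gap: 0.147
t 28.3 tcp [584.5 163.4  85.9] jaw -1.7171 tilt [ 0.001 -0.    -1.   ] F [-3.9 -1.2 19.4] T [-0.24  0.54 -0.04] gap 0.147 q6 1.81
```

```bash
python3 -m crank '[0,0,0,-1.5,0, 0,0,0,-1.5,0, 0,0,0,3,0, 0.4,0,0,3,0, 0.4,0,0,3,0, 0.4,0,0,3,0, 0.4,0,0,50,0, 0.4,0,0,110,0, 0.4,-10,-60,120,0, 0.4,-20,-120,120,0]'; python3 -m crank '[0.5,-15,-60,10,0, 0.5,-30,-120,20,0, 0.5,-50,-180,20,0, 0.5,-70,-240,20,0, 0.5,-90,-300,20,0, 0.5,-120,-360,20,0, 0.5,-120,-360,20,0, 0.5,-120,-360,20,0]'; python3 - <<'E'
from ov3 import *
S,ya=st()
s=snap('side')
cv2.imwrite('pics/side19.png',s['img'][...,::-1])
draw(s,[],(589.1,195.7,-.145),'pics/ov19.png',(205,330,140,240),6)
s=snap('top');cv2.imwrite('pics/top19.png',s['img'][...,::-1])
cv2.imwrite('pics/ztop19.png',cv2.resize(s['img'][195:305,130:290],None,fx=5,fy=5,interpolation=cv2.INTER_CUBIC)[...,::-1])
E
```

```text
t: 29.55
tcp_pos: [0.5652, 0.0428, 0.2043]
tool_rot: [0.707, -0.051, -0.704, -0.051]
force: [0.4, -0.3, -0.0]
finger_gap: 0.404
t: 30.55
tcp_pos: [0.4441, -0.3165, 0.2223]
tool_rot: [-0.705, 0.052, 0.705, 0.053]
force: [-0.7, -0.2, 0.2]
finger_gap: 0.498
t 30.55 tcp [ 444.1 -316.5  222.3] jaw -1.7192 tilt [-0.001  0.001 -1.   ] F [-0.7 -0.2  0.2] T [0.04 0.01 0.03] gap 0.498 q6 0.89
```

View pics/side19.png

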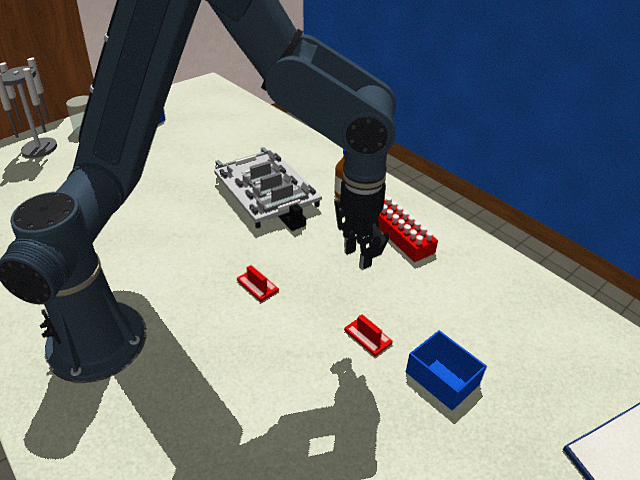

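View pics/ov19.png

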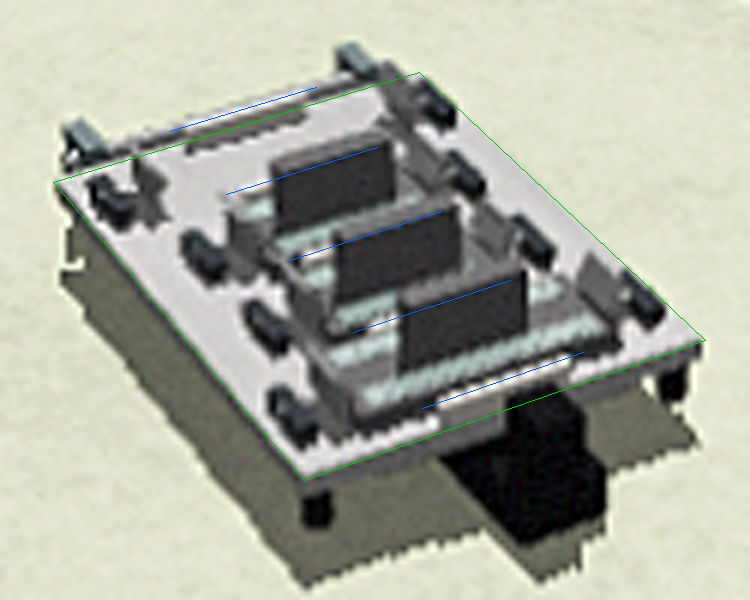

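View pics/top19.png

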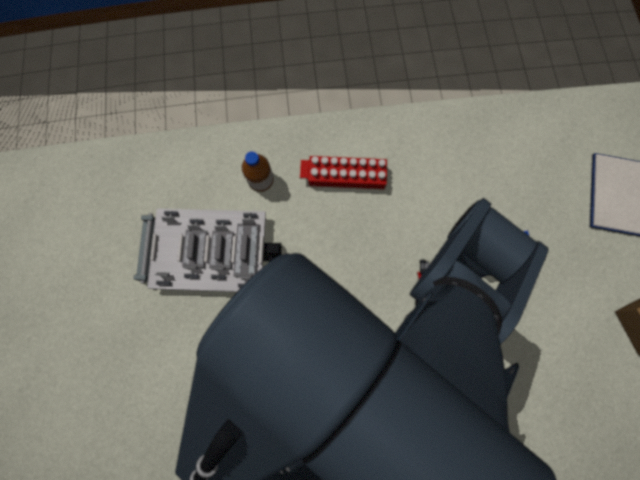

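View pics/ztop19.png

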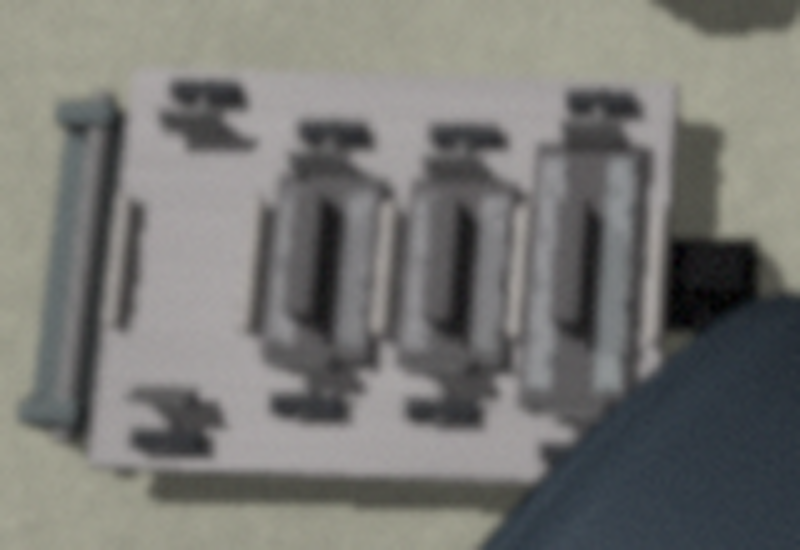

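```bash
python3 - <<'E'
from h import *
P=cloud(load('top')).reshape(-1,3)*1000;P=P[np.isfinite(P).all(1)]
a=-.146;c,s=np.cos(a),np.sin(a)
for n,o,L in(('long1',(575.2,97.9),130),('short1',(584.6,163.3),92),('short2',(594.4,228.4),92)):
    d=P[:,:2]-o;x=c*d[:,0]+s*d[:,1];y=-s*d[:,0]+c*d[:,1];z=P[:,2]
    for sx in(-1,1):
        k=(sx*x>31)&(sx*x<L/2-6)&(abs(y)<20);print(n,sx,k.sum(),'plate top',np.median(z[k]).round(1) if k.sum() else None)
rack=(589.1,195.7);d=P[:,:2]-rack;x=c*d[:,0]+s*d[:,1];y=-s*d[:,0]+c*d[:,1]
for nm,k in(('bare free edge',(y<-108)&(y>-132)&(x>75)&(x<95)),('bare mid',(abs(y)<20)&(x>78)&(x<95)),('bare hinge end',(y>75)&(y<118)&(abs(x)<35))):
    print(nm,k.sum(),np.median(P[k,2]).round(1))
E
python3 deckchk.py top | tail -1
python3 -m crank '[0.5,0,0,0,0, 0.5,0,0,0,0, 0.5,0,0,0,0, 0.5,0,0,0,0]'
```

```text
long1 -1 185 plate top 55.2
long1 1 162 plate top 55.5
short1 -1 53 plate top 55.0
short1 1 35 plate top 56.1
short2 -1 53 plate top 55.9
short2 1 39 plate top 56.3
bare free edge 91 44.6
bare mid 97 44.4
bare hinge end 472 45.2
block x [-9.  14.8] y [-175.4 -146.4] z [60.2 63.6]
t: 31.15
tcp_pos: [0.4447, -0.3163, 0.2228]
tool_rot: [0.705, -0.052, -0.705, -0.052]
force: [0.3, 0.2, -0.2]
finger_gap: 0.5
```

```bash
python3 -c "
from h import *
s=snap('side');cv2.imwrite('pics/fin.png',s['img'][...,::-1])
print(workorder.sign_off())"
```

```text
the job is handed in; nothing more can be done
None
```

View pics/fin.png

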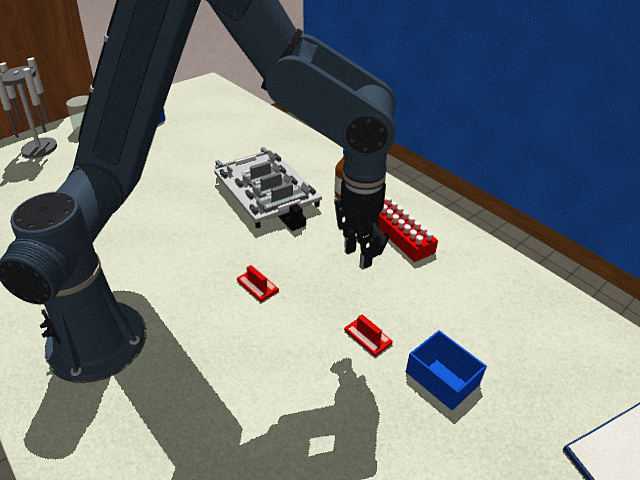

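The job is done and handed in at about 31 s. I pushed the wedge under the free edge first, and the deck has sat level on it since. Then I pressed the three grey panels on the bench home: the long one into slot_long1 and the two short ones into slot_short1 and slot_short2. Only one long panel was there, so slot_long2 is empty.

**Last checks:**
- **Deck level:** bare deck measured 44.4 to 45.2 mm from the free edge to the hinge end, against 44 mm when level.
- **Wedge:** the grip block is where it should be with the foot bar near the middle of the wedge's land.
- **Panels:** plate tops measured 55 to 56 mm at both ends, against 54 mm when fully home. That is within the camera's roughly 2 mm error. Each panel was down at its seated height under a 19 to 28 N press. I judged clip closure from these heights and the hard stop, not from a close view of each clip.
- **Everything else:** the tube rack, bottle, tip box and red look-alikes look unmoved in the pictures. I saw no knock and no grip slip.

**Disagreement:** the two cameras put the rack 3 to 4 mm apart. I used the side camera, which matched the arm's own position, and corrected with the contact forces.

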